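# Shake washed grinding pellets out over a drying tray

### The job

Pick up the open shaker bottle from its tilted rest and shake the eight washed steel grinding pellets out of it to dry, evenly along the whole length of the wire-floored drying tray: all of them in the tray in a single layer, none lying on another, with at least two in each third of the tray's length. Then lay the empty bottle back on its rest as it was, mouth raised towards the robot, and leave the other things on the bench where they are.

Things in the scene. Friction and masses are not known exactly. Their poses are not given: they have to be found in the camera images.
- shaker: Shaker: clear plastic bottle, open, lying on its tilted rest, pellets inside. 116 mm long: straight body 48 mm across from the flat closed end to 78 mm, a shoulder narrowing over 20 mm to a neck 37 mm across, 18 mm long; wall 3 mm, mouth 31 mm wide inside. Origin: centre of the closed end's outer face; z runs along the bottle to the mouth. Empty mass 35 to 70 g.
- shaker_mouth (a point): Centre of the shaker's mouth, on its axis, 116 mm from the closed end. The pellets rest in the bottle while the mouth is less than about 20 degrees below level; dipped 25 to 40 degrees and jerked 15 mm along the axis, it lets out two to four at a time; the last ones may need about 50 degrees.
- shaker_middle (a point): Point on the shaker's axis 48 mm from the closed end, halfway along its straight part; here the rest leaves both sides free for fingers closing level across the 48 mm body.
- rest: Bottle rest, fixed: grey metal cradle, base plate 135 x 74 x 4 mm, two 6 mm thick V saddles (12 and 78 mm from the bottle's closed end), heel plate behind the closed end. Holds the bottle with its mouth along the rest's -x, raised 12 degrees. Origin: centre of the underside, z up. Bottle home: closed end at (52, 0, 38) mm, mouth at (-61, 0, 62) mm in this frame.
- rest_mouth (a point): Where the centre of the shaker's mouth is when the shaker lies home on the rest.
- tray: Drying tray, fixed: stainless steel, 150 mm (its x) by 290 mm (its y, the length) outside, walls 28 mm high, 3 mm thick; on the 3 mm floor a grid of 3 mm wires 20 mm apart (tops 6 mm above the underside). Origin: centre of the underside, z up. The thirds of its length meet at y = -47 and +47 mm.
- pellet0: One of the eight steel grinding pellets, all alike: a cylinder 14 mm across and 14 mm long, 17 g. Origin at its centre, z along its axis. At the start it lies loose in the shaker.
- pellet1: One of the eight steel grinding pellets, all alike: a cylinder 14 mm across and 14 mm long, 17 g. Origin at its centre, z along its axis. At the start it lies loose in the shaker.
- pellet2: One of the eight steel grinding pellets, all alike: a cylinder 14 mm across and 14 mm long, 17 g. Origin at its centre, z along its axis. At the start it lies loose in the shaker.
- pellet3: One of the eight steel grinding pellets, all alike: a cylinder 14 mm across and 14 mm long, 17 g. Origin at its centre, z along its axis. At the start it lies loose in the shaker.
- pellet4: One of the eight steel grinding pellets, all alike: a cylinder 14 mm across and 14 mm long, 17 g. Origin at its centre, z along its axis. At the start it lies loose in the shaker.
- pellet5: One of the eight steel grinding pellets, all alike: a cylinder 14 mm across and 14 mm long, 17 g. Origin at its centre, z along its axis. At the start it lies loose in the shaker.
- pellet6: One of the eight steel grinding pellets, all alike: a cylinder 14 mm across and 14 mm long, 17 g. Origin at its centre, z along its axis. At the start it lies loose in the shaker.
- pellet7: One of the eight steel grinding pellets, all alike: a cylinder 14 mm across and 14 mm long, 17 g. Origin at its centre, z along its axis. At the start it lies loose in the shaker.
- cap: White screw cap of the shaker, 43 mm across, 17 mm high, lying in front of the tray. Leave it. Origin: centre of its underside.
- pen: Marker pen, 140 mm long, 13 mm thick, lying behind the rest; origin below its middle, x along it. Leave it.
- strip_rack: Black rack for tube strips, 55 x 85 mm, 20 mm high, to the left. Leave it. Origin: centre of its underside.
- tip_box: Light blue box of pipette tips, 82 x 120 mm, 63 mm high, at the far side. Leave it. Origin: centre of its underside.
- reagent: White plastic bottle with a blue cap, 60 mm across, 120 mm high, upright at the far side. Leave it. Origin: centre of its underside.
Things that resemble listed ones, but are neither listed nor needed, are in the scene too. Leave any green look-alike of the rest alone.

How it is judged:
By the outcome, as a careful person would: the job done as asked, in the order asked, and still so for the second after the job is handed in, with the robot touching nothing.
It also fails if it takes over 72 s, if anything falls off the work surface, if the arm or the gripper's body presses on something with over 40 N, if the wrist force passes 120 N, or if a joint passes its speed limit or range.

### The arm

A 7-joint arm with a two-finger parallel gripper is mounted at the origin on the work surface. World frame = base frame: x ahead of the robot, y to its left, z up, the work surface at z = 0. Lengths are in m, angles in rad, forces in N, time in s.
With the tool pointing down it reaches from about 0.425 to 0.925 m from the base axis. Payload 6.8 kg.
Tool frame: the origin (TCP) lies midway between the tips of the shut fingers; the grasp point (between the pads) lies 19 mm behind it (r.grip_depth is the distance from the TCP to the grasp point, in m); z points along the fingers, y is the line along which they close (so a half turn about z gives the same grasp; the last joint's range is limited). The gripper opens to 85 mm and grips with 20 to 120 N. Pads are 22 mm wide; open, the fingers measure 114 mm over their backs; the gripper's body (76 mm by 85 mm) begins 54 mm behind the grasp point. The pads swing forward as they close: fully open they stand 13 mm farther back than shut.
Start: joints at [1.08, 0.477, 0.022, 1.555, -0.011, 1.109, -0.083], TCP at [0.252, -0.626, 0.231] pointing down, gripper open.
Joint ranges: [-2.96, 2.96], [-0.34, 2.1], [-1.41, 1.46], [0.24, 2.44], [-1.37, 4.51], [0.17, 1.92], [-2.96, 2.96]. Speed limits (rad/s): [2.39, 2.39, 3.14, 3.14, 3.14, 3.14, 3.14].

### API

Orientations are given as a rotation vector (axis times angle).
In Python, from bench import telemetry, grab_frame, calibration, order, silhouettes, r gives the robot as it stands.
- The arm moves only by the tool apply_moves, never from a script. Its argument "moves" is a list of rows, each a list of 7 numbers: the turn, a rotation vector about the tool's x, y, z scaled (see below), then the shift along the tool's x, y, z scaled (see below), then the opening, from -1 (shut) to 1 (fully open). A call has exactly 8 rows; each row shifts and turns the commanded pose from where the row before left it, along the tool's axes as they then stand; what a row does not reach is not made up. The controller multiplies each number of a shift by 1000 mm and each number of a turn by 6 degrees. A row lasts 1/12 s, in which the tool goes at most 41.7 mm and 7.16 degrees, less where a joint would pass 70% of its speed; a pose out of reach is approached as far as the arm can. A call with a number of a shift or a turn outside -1 to 1 is refused whole. A call with a gripper value outside its range is refused whole. The fingers move at their own pace and stop on an object; "grip_force" is the grip in N (left out, the last holds). Time passes only in rows, so rows that do not move let the fingers close, or fill a call up. It gives the time, the measured TCP pose, the force, the opening and the grip force at its end, in the units of the state.
- telemetry.get_obs(): the state, without advancing time (a new reading comes with each control period).
- grab_frame(name): name is "scene" or "top" or "wrist"; returns the picture (400x640x3 uint8, blue, green, red); there is no depth.
- calibration(name): a dict with "fx", "fy", "cx", "cy" (pixels), "world_from_camera" (4x4, takes a point from camera to world coordinates); the wrist camera has in their place "mount" (4x4, takes a point from camera to tool coordinates, whose origin is the TCP and whose axes are the flange's). Camera axes: x right, y down, z forward; pixel columns grow to the right and rows downward; lengths in m; the calibration is good to about 2 mm. A picture is of the moment at which its call begins: read the wrist's pose just before it. calibration takes no time and is no camera call.
- order.hand_in(): hands the job in; it is judged then, once.
Trained networks look in the newest picture that a camera, given by its name, has taken for a name from the list of things; names that differ only in an ending like _2 or _b are one class to them, and where a whole thing is asked for, a point or a joint stands for the part that bears it (a point fixed in the world has none). Each returns a list of dicts, best first, with "p" (0 to 1); they miss things now and then, are a little off and sometimes report something else, mostly with a low value. They report only what shows in the picture. A call takes as long as a camera call. They do not tell look-alikes from the thing itself.
- silhouettes(thing, camera): "mask" (400x640 bool, what is visible of it) and "extent" ([centre column, centre row, width, height] in pixels, round what is visible of it).
The state is a dict: "clock": time; "joints": joint angles; "qvel": joint speeds; "tau": joint torques, N m; "tcp_pos": TCP position; "orientation": TCP orientation; "contact_force": force on the tool from outside, world axes, zero at the start; "moment": the same for the moment, N m; "grip_width": finger opening in m; "gripper_force": force on a finger pad.
Only numpy, scipy, OpenCV 4.12 (cv2) and the standard library are available. Lean on these libraries where they do the work, as an engineer would, in place of code of your own. Each camera call takes 0.05 s, during which the arm holds its last target. There are 200 camera calls.

## Working session

There is one attempt and no reset: what is moved stays moved. The work goes in short steps, Python scripts to look and compute and a tool call to move; the robot and the scene stay as the last step left them, time stands still between calls to the robot, and variables do not carry over. Pictures are saved under pics/ and viewed, at most 10 in all, crops included, and the job is handed in when it is done.

Besides the shell and the picture viewer there is one more tool, called after "Emit:" by a JSON object that holds its "fn" and its "kwargs", one argument or row to a line. apply_moves: Moves the arm, as the interface text tells. Its arguments: {"type":"object","properties":{"moves":{"type":"array"},"grip_force":{"type":"number"}},"required":["moves"]}

```bash
ls; mkdir -p pics; cat > h.py <<'E'
import numpy as np, cv2
from scipy.spatial.transform import Rotation as R
from bench import telemetry, grab_frame, calibration, order, silhouettes, r
def ray(c,u,v):
    T=np.array(c["world_from_camera"]);d=T[:3,:3]@np.array([(u-c["cx"])/c["fx"],(v-c["cy"])/c["fy"],1.]);return T[:3,3],d
def at_z(c,u,v,z):
    o,d=ray(c,u,v);return o+d*(z-o[2])/d[2]
def proj(c,P):
    T=np.linalg.inv(np.array(c["world_from_camera"]));p=np.atleast_2d(P)@T[:3,:3].T+T[:3,3]
    return np.c_[p[:,0]/p[:,2]*c["fx"]+c["cx"],p[:,1]/p[:,2]*c["fy"]+c["cy"]]
E
python3 - <<'E'
from h import *
np.set_printoptions(precision=3,suppress=True)
s=telemetry.get_obs();print(s)
for n in ("top","scene"):
    im=grab_frame(n);cv2.imwrite(f"pics/{n}0.png",im);c=calibration(n);print(n,c)
    for t in ("shaker","rest","tray","cap","pen","pellet0"):
        for d in silhouettes(t,n)[:8 if t=="pellet0" else 3]:
            m=d["mask"];e=d["extent"]
            rc=cv2.minAreaRect(np.argwhere(m)[:,::-1].astype(np.float32))
            print(t,round(d["p"],2),np.round(e,1),m.sum(),np.round(np.r_[rc[0],rc[1],rc[2]],1),at_z(c,*rc[0],0.03))
E
```

```text
pics
{'clock': 0.0, 'joints': array([ 1.08 ,  0.478,  0.022,  1.556, -0.011,  1.109, -0.083]), 'qvel': array([-0.001,  0.002,  0.   , -0.002, -0.   , -0.001, -0.   ]), 'tau': array([ -0.001, -59.645,   1.608, -28.12 ,   0.012,   0.009,  -0.   ]), 'tcp_pos': array([ 0.252, -0.626,  0.23 ]), 'orientation': array([-3.083, -0.597,  0.001]), 'contact_force': array([-0.005,  0.605,  0.272]), 'moment': array([-0.017, -0.025, -0.078]), 'gripper_force': 0.0, 'grip_width': 0.0853507006209193}
top {'fx': 364.1539054904017, 'fy': 364.1539054904017, 'cx': 323.9623808076459, 'cy': 199.72616876882583, 'world_from_camera': array([[ 0.024, -0.998,  0.063,  0.45 ],
       [-1.   , -0.024,  0.008, -0.004],
       [-0.007, -0.063, -0.998,  1.257],
       [ 0.   ,  0.   ,  0.   ,  1.   ]])}
shaker 0.81 [391.6 206.1  22.1  35.5] 499 [389.8 205.4  14.8  36.9  14. ] [ 0.513 -0.216  0.03 ]
rest 0.89 [343.6 254.4  36.1  44.6] 817 [344.7 254.4  21.4  39.4  31. ] [ 0.346 -0.067  0.03 ]
rest 0.76 [384.5 205.   30.7  38.6] 264 [387.1 205.1  21.4  38.9  17.8] [ 0.514 -0.207  0.03 ]
rest 0.69 [397.1 270.5  28.7  41
[... 783 characters left out ...]
66.1  15.7  36.9  77.5] [ 0.504 -0.236  0.03 ]
rest 0.93 [277.4 142.6  40.1  12.9] 472 [276.8 142.6  13.9  38.3  85.2] [ 0.465 -0.382  0.03 ]
rest 0.93 [317.6 123.4  34.7  22.2] 397 [316.4 122.3  16.2  35.7  76. ] [ 0.277 -0.443  0.03 ]
rest 0.86 [285.9 179.3  43.6  17.8] 499 [283.9 178.5  14.3  41.4  81.9] [ 0.535 -0.173  0.03 ]
tray 0.67 [337.6 255.6 104.2  89.2] 5155 [336.7 251.8 106.3  59.6  52. ] [0.555 0.197 0.03 ]
cap 0.64 [361.8 222.   17.7  15.4] 184 [361.5 222.5  13.   15.   90. ] [0.435 0.126 0.03 ]
pen 0.51 [251.7 177.8   7.8  24.4] 91 [250.  178.5  25.1   3.6  85.9] [ 0.629 -0.224  0.03 ]
pen 0.26 [339.1 256.8 107.1  90.7] 5116 [337.8 251.8 104.2  60.   53.1] [0.553 0.198 0.03 ]
```

```bash
python3 -c "
import cv2,numpy as np
a=cv2.imread('pics/top0.png');b=cv2.imread('pics/scene0.png')
print(a.shape)"
```

```text
(400, 640, 3)
```

View pics/top0.png

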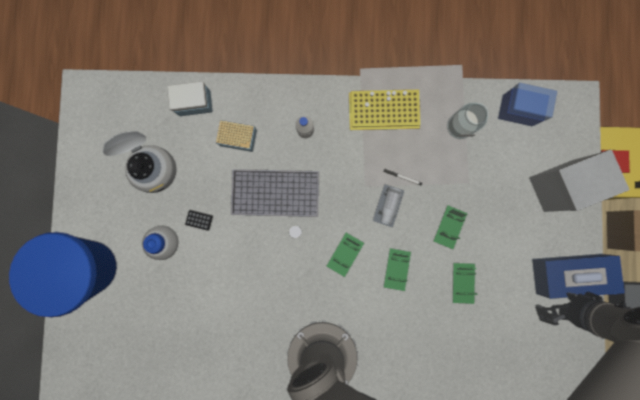

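View pics/scene0.png

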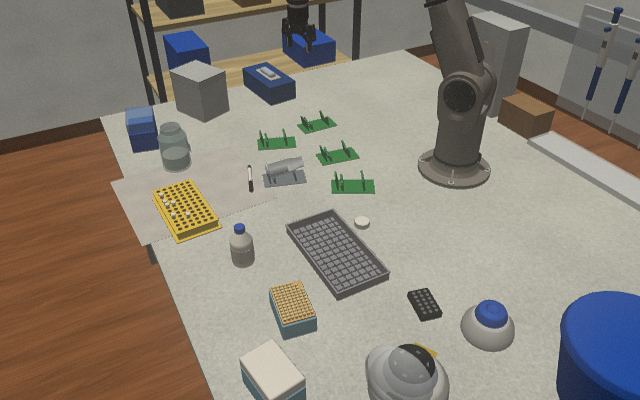

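The top view shows the grey rest with the bottle at px (388,205), the pen at (402,176), the tray at (275,192) and the cap at (295,232). The four rests around (345..463, 227..283) are green look-alikes. The scene view agrees, with the rest at (285,172).

```bash
python3 - <<'E'
from h import *
np.set_printoptions(precision=4,suppress=True)
print([a for a in dir(r) if a[0]!='_'])
c=calibration("wrist");print(c)
s=telemetry.get_obs();print(R.from_rotvec(s["orientation"]).as_matrix())
c=calibration("top")
grab_frame("top")
m=silhouettes("tray","top")[0]["mask"]
b=cv2.boxPoints(cv2.minAreaRect(np.argwhere(m)[:,::-1].astype(np.float32)))
for p in b: print(p,at_z(c,*p,0.028))
# grey rest: model fit, both cameras
for d in silhouettes("rest","top"):
    if d["mask"][205:206,370:400].any() or abs(d["extent"][0]-386)<8 and abs(d["extent"][1]-205)<8:
        pts=np.argwhere(d["mask"])[:,::-1].astype(np.float32);b=cv2.boxPoints(cv2.minAreaRect(pts));print([at_z(c,*p,0.004)[:2] for p in b])
E
```

```text
['Unreachable', 'grip_depth']
{'fx': 314.14641758120575, 'fy': 314.14641758120575, 'cx': 319.40944987053643, 'cy': 198.62439913081954, 'mount': array([[ 0.0004, -0.9466, -0.3225,  0.0826],
       [ 1.    ,  0.0004,  0.0001,  0.0012],
       [ 0.    , -0.3225,  0.9466, -0.1417],
       [ 0.    ,  0.    ,  0.    ,  1.    ]])}
[[ 0.9277  0.3734  0.0001]
 [ 0.3734 -0.9277 -0.0001]
 [ 0.      0.0001 -1.    ]]
[228.8081 214.2513] [0.4706 0.3265 0.028 ]
[229.8724 168.4854] [0.6264 0.3293 0.028 ]
[318.6384 170.5497] [0.6264 0.0269 0.028 ]
[317.574  216.3157] [0.471  0.0265 0.028 ]
[array([ 0.5789, -0.1528]), array([ 0.5862, -0.2092]), array([ 0.4478, -0.2256]), array([ 0.4405, -0.1696])]
```

Emit:
{"fn": "apply_moves", "kwargs": {
  "moves": [
    [0,0,0,0.0225,-0.02,0,1],
    [0,0,0,0.0225,-0.02,0,1],
    [0,0,0,0.0225,-0.02,0,1],
    [0,0,0,0.0225,-0.02,0,1],
    [0,0,0,0.0225,-0.02,0,1],
    [0,0,0,0.0225,-0.02,0,1],
    [0,0,0,0.0225,-0.02,0,1],
    [0,0,0,0.0225,-0.02,0,1]
  ]
}}

```text
clock: 1.52
tcp_pos: [0.3598, -0.4092, 0.2315]
orientation: [3.084, 0.597, 0.0]
contact_force: [0.2, 0.1, 0.8]
grip_width: 0.085
gripper_force: 0.0
```

Emit:
{"fn": "apply_moves", "kwargs": {
  "moves": [
    [0,0,0,0.0225,-0.02,0,1],
    [0,0,0,0.0225,-0.02,0,1],
    [0,0,0,0.0225,-0.02,0,1],
    [0,0,0,0.0225,-0.02,0,1],
    [0,0,0,0.0225,-0.02,0,1],
    [0,0,0,0.0225,-0.02,0,1],
    [0,0,0,0.0225,-0.02,0,1],
    [0,0,0,0.0225,-0.02,0,1]
  ]
}}

```text
clock: 2.18
tcp_pos: [0.4671, -0.1936, 0.2316]
orientation: [3.084, 0.597, 0.001]
contact_force: [0.0, -0.0, -0.1]
grip_width: 0.0855
gripper_force: 0.0
```

Emit:
{"fn": "apply_moves", "kwargs": {
  "moves": [
    [0,0,0.9,0,0,0,1],
    [0,0,0.9,0,0,0,1],
    [0,0,0.9,0,0,0,1],
    [0,0,0.9,0,0,0,1],
    [0,0,0.9,0,0,0,1],
    [0,0,0.9,0,0,0,1],
    [0,0,0.9,0,0,0,1],
    [0,0,0,0,0,0,1]
  ]
}}

```text
clock: 2.85
tcp_pos: [0.4666, -0.1949, 0.2315]
orientation: [3.111, -0.439, 0.0]
contact_force: [0.7, 0.0, -0.7]
grip_width: 0.0854
gripper_force: 0.0
```

```bash
cat >> h.py <<'E'
def wcal():
    s=telemetry.get_obs();c=dict(calibration("wrist"));T=np.eye(4);T[:3,:3]=R.from_rotvec(s["orientation"]).as_matrix();T[:3,3]=s["tcp_pos"]
    c["world_from_camera"]=T@np.array(c["mount"]);return c,s
def RT(x,y,yaw):
    T=np.eye(4);T[:3,:3]=R.from_euler('z',yaw).as_matrix();T[:3,3]=[x,y,0];return T
def body(lens=((0,24),(78,24),(98,18.5),(116,18.5)),n=24):
    # shaker outline points in the rest frame when home
    a=np.array([52,0,38.]);m=np.array([-61,0,62.]);z=(m-a)/np.linalg.norm(m-a);y=np.array([0,1,0]);x=np.cross(y,z);t=np.linspace(0,2*np.pi,n)
    return np.vstack([a+z*l+rr*(np.cos(q)*x+np.sin(q)*y) for l,rr in lens for q in t])/1000
E
python3 - <<'E'
from h import *
np.set_printoptions(precision=4,suppress=True)
c,s=wcal();im=grab_frame("wrist");cv2.imwrite("pics/w1.png",im)
print(s["tcp_pos"],R.from_rotvec(s["orientation"]).as_matrix(),s["joints"],s["clock"])
ms={}
for t in("shaker","rest"):
    for d in silhouettes(t,"wrist")[:3]:
        print(t,d["p"],d["extent"],d["mask"].sum()); ms.setdefault(t,d["mask"])
for t in ms: im[ms[t]^cv2.erode(ms[t].astype(np.uint8),np.ones((3,3))).astype(bool)]=(0,0,255) if t=="shaker" else (255,0,0)
cv2.imwrite("pics/w1m.png",im);np.savez("w1.npz",**ms)
from scipy.optimize import minimize
def cost(p):
    q=proj(c,body()@RT(*p)[:3,:3].T+RT(*p)[:3,3])
    h=cv2.convexHull(q.astype(np.float32)).astype(np.int32)
    k=np.zeros((400,640),np.uint8);cv2.fillConvexPoly(k,np.round(h*16).astype(np.int32) if 0 else h,1)
    m=ms["shaker"];return -(m&(k>0)).sum()/(m|(k>0)).sum()
best=min((minimize(cost,[.514,-.19,y],method="Nelder-Mead",options=dict(initial_simplex=np.array([[.514,-.19,y],[.534,-.19,y],[.514,-.17,y],[.514,-.19,y+.15]]))) for y in(-.3,-.15,-.1)),key=lambda o:o.fun)
print(best.x,best.fun)
E
```

```text
[ 0.4666 -0.1949  0.2315] [[ 0.961  -0.2766  0.0003]
 [-0.2766 -0.961  -0.0002]
 [ 0.0003  0.0001 -1.    ]] [ 0.3896  0.2046 -0.1345  1.9465  0.0327  0.9923 -1.611 ] 2.85
shaker 0.97 [326.7, 123.0, 56.0, 125.3] 5611
rest 0.86 [573.4, 251.8, 80.2, 98.6] 5596
rest 0.77 [527.8, 120.5, 112.4, 127.1] 8109
rest 0.72 [258.6, 272.2, 69.5, 94.1] 4542
[ 0.5161 -0.217  -0.2895] -0.9608718036725588
```

View pics/w1m.png

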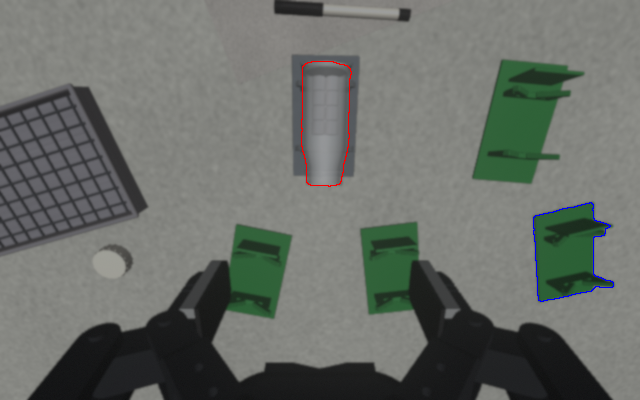

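The wrist view shows the bottle cleanly outlined at px (327,123) on the grey rest, with the pen behind it at (345,10), and the fit gives an IoU of 0.96. Next I move above it with the 12° tilt and check the fit from there.

Emit:
{"fn": "apply_moves", "kwargs": {
  "moves": [
    [0,0,0.04,0.0185,0.0019,0.028,1],
    [0,0,0.04,0.0185,0.0019,0.028,1],
    [0,0,0,0.0185,0.0019,0.028,1],
    [0,0,0,0.0185,0.0019,0.028,1],
    [0,-1,0,0,0,0,1],
    [0,-1,0,0,0,0,1],
    [0,0,0,0,0,0,1],
    [0,0,0,0,0,0,1]
  ]
}}

```text
clock: 3.67
tcp_pos: [0.5364, -0.2228, 0.1183]
orientation: [-3.064, 0.438, 0.32]
contact_force: [-0.2, 0.5, 0.5]
grip_width: 0.0853
gripper_force: 0.0
```

```bash
python3 - <<'E'
from h import *
np.set_printoptions(precision=4,suppress=True)
c,s=wcal();im=grab_frame("wrist");T=RT(.5161,-.217,-.2895)
print(s["joints"])
Rm=R.from_rotvec(s["orientation"]).as_matrix();print(Rm)
for p in body().reshape(-1,3): 
    cv2.circle(im,tuple(int(v) for v in proj(c,T[:3,:3]@p+T[:3,3])[0]),1,(0,0,255),-1)
pl=np.array([[a*.0675,b*.037,.004] for a,b in((1,1),(1,-1),(-1,-1),(-1,1))])@T[:3,:3].T+T[:3,3]
cv2.polylines(im,[proj(c,pl).astype(np.int32)],True,(0,255,255),1)
mid=T[:3,:3]@np.array([.00505,0,.048])+T[:3,3]
axis=T[:3,:3]@np.array([-np.cos(np.radians(12)),0,np.sin(np.radians(12))])
g=s["tcp_pos"]-.019*Rm[:,2]
print("mid-grasp in tool",Rm.T@(mid-g),"axis in tool",Rm.T@axis)
cv2.imwrite("pics/w2.png",im)
E
```

```text
[ 0.3628  0.5611 -0.1055  1.7174  0.0592  1.0748 -1.6206]
[[ 0.9393 -0.28   -0.1983]
 [-0.2738 -0.96    0.0585]
 [-0.2067 -0.0007 -0.9784]]
mid-grasp in tool [-0.0012  0.0002  0.0911] axis in tool [-1.     -0.0057 -0.0012]
```

View pics/w2.png

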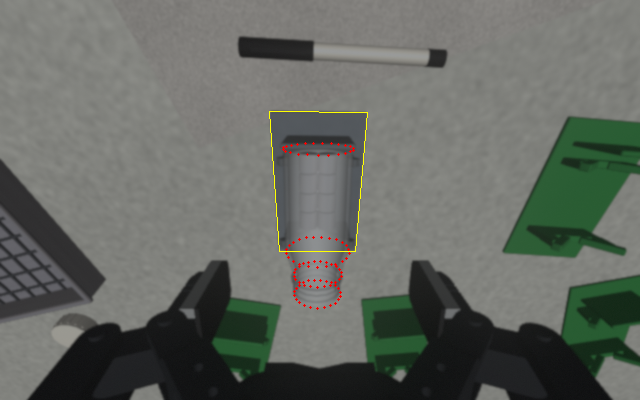

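The rest plate (yellow) and bottle (red) overlays match the image, so I descend and grip.

Emit:
{"fn": "apply_moves", "kwargs": {
  "moves": [
    [0,0,0,-0.001,0,0.023,1],
    [0,0,0,0,0,0.023,1],
    [0,0,0,0,0,0.023,1],
    [0,0,0,0,0,0.022,1],
    [0,0,0,0,0,0,1],
    [0,0,0,0,0,0,-1],
    [0,0,0,0,0,0,-1],
    [0,0,0,0,0,0,-1]
  ],
  "grip_force": 40
}}

```text
clock: 4.38
tcp_pos: [0.5178, -0.2174, 0.0324]
orientation: [-3.064, 0.44, 0.316]
contact_force: [3.1, 13.6, 8.9]
grip_width: 0.0516
gripper_force: 10.3
```

Emit:
{"fn": "apply_moves", "kwargs": {
  "moves": [
    [0,0,0,0,0,0,-1],
    [0,0,0,0,0,0,-1],
    [0,0,0,0,0,0,-1],
    [0,0,0,0,0,0,-1],
    [0,0,0,0,0,0,-1],
    [0,0,0,0,0,0,-1],
    [0,0,0,0,0,0,-1],
    [0,0,0,0,0,0,-1]
  ]
}}

```text
clock: 5.05
tcp_pos: [0.5186, -0.2157, 0.033]
orientation: [-3.063, 0.438, 0.316]
contact_force: [-0.1, 4.0, 7.6]
grip_width: 0.0471
gripper_force: 40.1
```

```bash
python3 - <<'E'
from h import *
np.set_printoptions(precision=4,suppress=True)
s=telemetry.get_obs();print(s)
Rm=R.from_rotvec(s["orientation"]).as_matrix();T=RT(.5161,-.217,-.2895)
mid=T[:3,:3]@np.array([.00505,0,.048])+T[:3,3]
print(Rm.T@(mid-s["tcp_pos"]))
np.savez("grasp.npz",p=s["tcp_pos"],o=s["orientation"])
E
```

```text
{'clock': 5.05, 'joints': array([ 0.3613,  0.6491, -0.1047,  1.8048,  0.0747,  0.8979, -1.6365]), 'qvel': array([-0.0006,  0.0011, -0.0006,  0.0003, -0.0005, -0.0004,  0.0015]), 'tau': array([  2.1646, -56.5726,   2.2543, -18.2856,   1.1164,  -0.0545,
         0.0211]), 'tcp_pos': array([ 0.5186, -0.2157,  0.033 ]), 'orientation': array([-3.063 ,  0.4383,  0.316 ]), 'contact_force': array([-0.0754,  3.9957,  7.6039]), 'moment': array([ 1.025 ,  0.1943, -0.288 ]), 'gripper_force': 40.09778670966625, 'grip_width': 0.04708362626954043}
[-0.0001  0.0019 -0.0153]
```

Gripped at 47 mm and 40 N. Now lift, level the bottle, and carry it to the near third of the tray.

Emit:
{"fn": "apply_moves", "kwargs": {
  "moves": [
    [0,0,0,-0.001,0,-0.012,-1],
    [0,0,0,0,0,-0.025,-1],
    [0,0,0,0,0,-0.027,-1],
    [0,0,0,0,0,-0.026,-1],
    [0,0.9,0,0,0,0,-1],
    [0,0.9,0,0,0,0,-1],
    [0,0,-0.9,0,0,0,-1],
    [0,0,-0.9,0,0,0,-1]
  ]
}}

```text
clock: 5.72
tcp_pos: [0.5324, -0.2225, 0.1207]
orientation: [-3.135, 0.146, 0.03]
contact_force: [-1.0, 0.1, -1.0]
grip_width: 0.0477
gripper_force: 41.7
```

Emit:
{"fn": "apply_moves", "kwargs": {
  "moves": [
    [0,0,-0.97,0,0,0,-1],
    [0,0,0,0.005,-0.012,0,-1],
    [0,0,0,0.008,-0.021,0,-1],
    [0,0,0,0.008,-0.021,0,-1],
    [0,0,0,0.008,-0.021,0,-1],
    [0,0,0,0.008,-0.021,0,-1],
    [0,0,0,0.008,-0.021,0,-1],
    [0,0,0,0.008,-0.021,0,-1]
  ]
}}

```text
clock: 6.38
tcp_pos: [0.5867, -0.0818, 0.1195]
orientation: [-3.136, -0.003, 0.03]
contact_force: [-0.3, -0.6, -0.8]
grip_width: 0.0473
gripper_force: 41.7
```

Emit:
{"fn": "apply_moves", "kwargs": {
  "moves": [
    [0,0,0,0.008,-0.021,0,-1],
    [0,0,0,0.008,-0.021,0,-1],
    [0,0,0,0.008,-0.021,0,-1],
    [0,0,0,0.008,-0.021,0,-1],
    [0,0,0,0.008,-0.021,0,-1],
    [0,0,0,0.008,-0.021,0,-1],
    [0,0,0,0.008,-0.021,0,-1],
    [0,0,0,0.003,-0.008,0,-1]
  ]
}}

```text
clock: 7.05
tcp_pos: [0.645, 0.0771, 0.1193]
orientation: [-3.133, -0.01, 0.028]
contact_force: [-0.0, 1.4, -2.6]
grip_width: 0.0476
gripper_force: 41.7
```

```bash
cat >> h.py <<'E'
def state():
    s=telemetry.get_obs();Rm=R.from_rotvec(s["orientation"]).as_matrix();p=s["tcp_pos"]
    print("t",round(s["clock"],2),"tcp",p,"mouth",p+Rm@[-.068,.0,-.0153],"dip",np.degrees(np.arcsin(-(Rm@[-1,0,0])[2])),"yaw",np.degrees(np.arctan2(Rm[1,0],Rm[0,0])),"q",s["joints"],"gw",s["grip_width"],"F",s["contact_force"])
    return s,Rm
np.set_printoptions(precision=4,suppress=True)
E
python3 - <<'E'
from h import *
state()
im=grab_frame("scene");t=grab_frame("top")
a=cv2.resize(im[110:310,220:420],(600,600),interpolation=cv2.INTER_CUBIC)
cv2.imwrite("pics/s3.png",a)
for cam in("top",):
    c=calibration(cam)
    for d in silhouettes("tray",cam)[:2]: 
        print(d["p"],d["extent"])
E
```

```text
t 7.05 tcp [0.645  0.0771 0.1193] mouth [0.5773 0.0766 0.1359] dip -1.0365727146935924 yaw 0.3751857819979477 q [-0.0458  0.57   -0.2275  1.6876  0.1378  0.916  -1.8886] gw 0.0476144628385655 F [-0.0413  1.4202 -2.5643]
0.6 [261.4, 190.6, 64.1, 46.0]
```

View pics/s3.png

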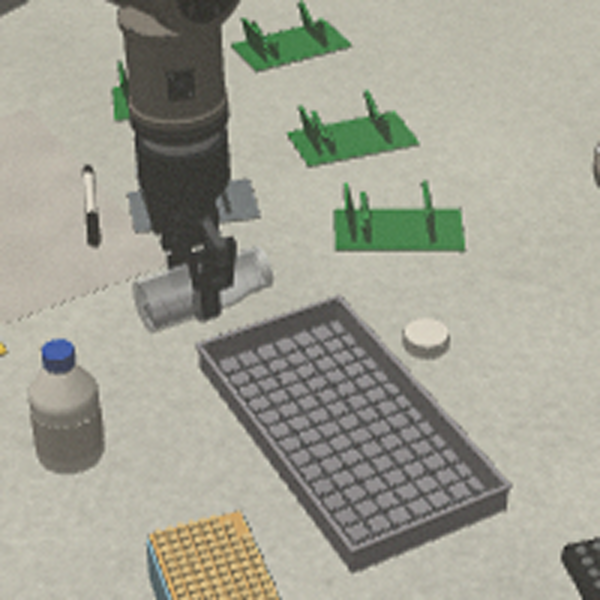

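The bottle is held level over the near end of the tray, and none have dropped. Now the first small pour at about 27°.

Emit:
{"fn": "apply_moves", "kwargs": {
  "moves": [
    [0,1,0,0,0,0.016,-1],
    [0,1,0,0,0,0.016,-1],
    [0,1,0,0,0,0,-1],
    [0,1,0,0,0,0,-1],
    [0,0.6,0,0,0,0,-1],
    [0,0,0,-0.015,-0.005,0,-1],
    [0,0,0,0.015,-0.005,0,-1],
    [0,0,0,0,-0.005,0,-1]
  ]
}}

```text
clock: 7.87
tcp_pos: [0.6468, 0.0829, 0.0876]
orientation: [-3.064, 0.002, -0.691]
contact_force: [1.6, 0.6, -0.4]
grip_width: 0.0473
gripper_force: 41.8
```

Emit:
{"fn": "apply_moves", "kwargs": {
  "moves": [
    [0,-1,0,0,0,0,-1],
    [0,-1,0,0,0,0,-1],
    [0,-1,0,0,0,0,-1],
    [0,-1,0,0,0,0,-1],
    [0,0,0,0,0,0,-1],
    [0,0,0,0,0,0,-1],
    [0,0,0,0,0,0,-1],
    [0,0,0,0,0,0,-1]
  ]
}}

```text
clock: 8.53
tcp_pos: [0.6451, 0.0838, 0.0848]
orientation: [3.137, 0.001, 0.08]
contact_force: [-0.7, -0.1, -1.7]
grip_width: 0.0476
gripper_force: 41.7
```

```bash
cat >> h.py <<'E'
def pellets(cam="scene",p=.3,show=None):
    c=calibration(cam) if cam!="wrist" else wcal()[0]
    im=grab_frame(cam);out=[]
    for d in silhouettes("pellet0",cam):
        if d["mask"].sum()>1500 or d["p"]<p: continue
        e=d["extent"];out.append((round(d["p"],2),np.round(e,1),int(d["mask"].sum()),at_z(c,e[0],e[1],.013)[:2]))
    for o in out: print(cam,*o)
    if show: cv2.imwrite(f"pics/{show}.png",im)
    return im
E
python3 - <<'E'
from h import *
state()
a=pellets("scene");b=pellets("top");w=pellets("wrist")
a=cv2.resize(a[190:310,270:410],(560,480),interpolation=cv2.INTER_CUBIC)
b=cv2.resize(b[160:225,220:335],(560,316),interpolation=cv2.INTER_CUBIC)
cv2.imwrite("pics/p1.png",np.vstack([a,b])[:796])
cv2.imwrite("pics/p1.png",a); cv2.imwrite("pics/w4.png",w)
E
```

```text
t 8.53 tcp [0.6451 0.0838 0.0848] mouth [0.5764 0.0838 0.0966] dip 2.922569132696192 yaw 0.03741470278617991 q [ 0.038   0.6021 -0.3717  1.753   0.3163  0.7951 -2.0577] gw 0.04759242375988912 F [-0.7004 -0.1093 -1.7258]
```

View pics/p1.png

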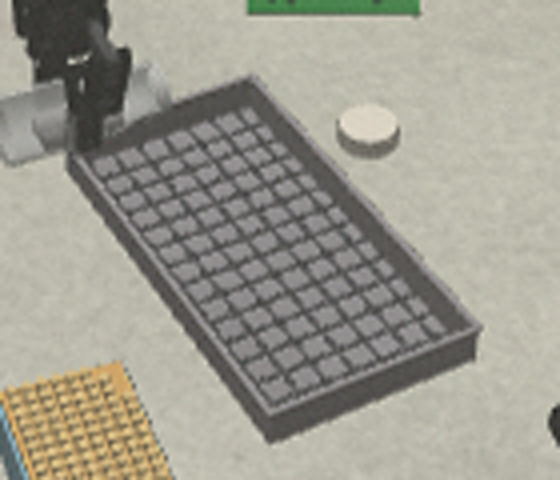

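No pellet is visible in the tray and the networks report none, so I repeat with a 33° dip.

Emit:
{"fn": "apply_moves", "kwargs": {
  "moves": [
    [0,1,0,0,0,-0.008,-1],
    [0,1,0,0,-0.004,0,-1],
    [0,1,0,0,0,0,-1],
    [0,1,0,0,0,0,-1],
    [0,1,0,0,0,0,-1],
    [0,0,0,-0.015,-0.004,0,-1],
    [0,0,0,0.015,-0.004,0,-1],
    [0,0,0,0,-0.004,0,-1]
  ]
}}

```text
clock: 9.5
tcp_pos: [0.6517, 0.0982, 0.0981]
orientation: [3.033, -0.001, 0.759]
contact_force: [1.3, -0.5, -1.4]
grip_width: 0.0476
gripper_force: 41.8
```

Emit:
{"fn": "apply_moves", "kwargs": {
  "moves": [
    [0,-1,0,0,0,0,-1],
    [0,-1,0,0,0,0,-1],
    [0,-1,0,0,0,0,-1],
    [0,-1,0,0,0,0,-1],
    [0,-1,0,0,0,0,-1],
    [0,0,0,0,0,0,-1],
    [0,0,0,0,0,0,-1],
    [0,0,0,0,0,0,-1]
  ]
}}

```text
clock: 10.17
tcp_pos: [0.6521, 0.0945, 0.095]
orientation: [3.119, -0.016, 0.017]
contact_force: [0.1, 0.1, -1.5]
grip_width: 0.0477
gripper_force: 41.8
```

```bash
python3 - <<'E'
from h import *
s,Rm=state()
a=pellets("scene",.1);w=pellets("wrist",.1)
print(proj(calibration("scene"),s["tcp_pos"]+Rm@[-.068,.0,-.0153]))
a=cv2.resize(a[180:310,250:410],(640,520),interpolation=cv2.INTER_CUBIC)
a[:160,400:]=cv2.resize(w[130:400,160:560],(240,160))
cv2.imwrite("pics/p2.png",a);
E
```

```text
t 10.17 tcp [0.6521 0.0945 0.095 ] mouth [0.5839 0.0956 0.1095] dip 0.6378788345864916 yaw -0.5930310326443465 q [ 0.0814  0.6371 -0.4712  1.6853  0.3827  0.9064 -2.1308] gw 0.04773501572129404 F [ 0.0913  0.0991 -1.4776]
scene 0.59 [424.2 304.3  33.   36. ] 737 [0.4532 0.4375]
[[308.8234 210.1114]]
```

View pics/p2.png

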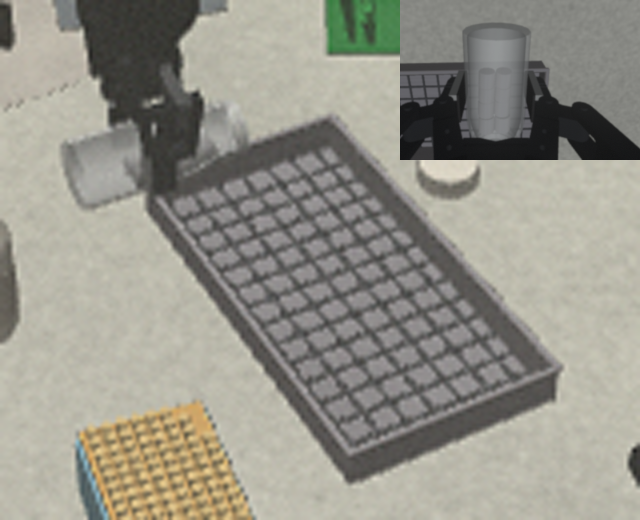

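Still nothing in the tray, and the wrist inset shows the pellets in the bottle. Only about 28° was reached, so I go deeper.

Emit:
{"fn": "apply_moves", "kwargs": {
  "moves": [
    [0,1,0,0,0,0,-1],
    [0,1,0,0,0,0,-1],
    [0,1,0,0,0,0,-1],
    [0,1,0,0,0,0,-1],
    [0,1,0,0,0,0,-1],
    [0,1,0,0,0,0,-1],
    [0,0,0,-0.016,0,0,-1],
    [0,0,0,0.016,0,0,-1]
  ]
}}

```text
clock: 11.03
tcp_pos: [0.6563, 0.0952, 0.1046]
orientation: [2.988, 0.01, 0.803]
contact_force: [-1.4, 0.7, -3.4]
grip_width: 0.0475
gripper_force: 41.8
```

```bash
cat >> h.py <<'E'
TR=RT(.5485,.177,0.0)
def tray_diff(ref="pics/p_ref.png",save=None,cam="scene",thr=22):
    c=calibration(cam);im=grab_frame(cam)
    if save: cv2.imwrite(save,im)
    b=cv2.imread(ref);poly=proj(c,np.array([[a*.072,q*.142,.01] for a,q in((1,1),(1,-1),(-1,-1),(-1,1))])@TR[:3,:3].T+TR[:3,3])
    k=np.zeros((400,640),np.uint8);cv2.fillConvexPoly(k,poly.astype(np.int32),255)
    d=cv2.absdiff(im,b).max(2);d=((d>thr)&(k>0)).astype(np.uint8)
    n,l,st,ce=cv2.connectedComponentsWithStats(d)
    for i in range(1,n):
        if st[i,4]>=5: print("diff px",ce[i].round(1),"size",st[i,2:5],"world",at_z(c,*ce[i],.013)[:2])
E
python3 - <<'E'
from h import *
state();import shutil;shutil.copy("pics/scene0.png","pics/p_ref.png")
tray_diff(save="pics/s5.png");pellets("wrist",.1);cv2.imwrite("pics/w5.png",grab_frame("wrist"))
E
```

```text
t 11.03 tcp [0.6563 0.0952 0.1046] mouth [0.5898 0.0947 0.0838] dip 30.07447374032897 yaw 1.2151733705943348 q [-0.4078  0.4447  0.0798  2.0999  1.0105  0.2109 -2.8647] gw 0.047489760766125606 F [-1.3726  0.7286 -3.4123]
diff px [305.1 223.8] size [10  5 18] world [0.5678 0.0376]
```

Joint limits (q6, q7) block dips towards the robot. I'll level the bottle, turn it so the mouth points along the tray (-y), and tilt sideways instead.

Emit:
{"fn": "apply_moves", "kwargs": {
  "moves": [
    [0,-1,0,0,0,0,-1],
    [0,-1,0,0,0,0,-1],
    [0,-1,0,0,0,0,-1],
    [0,-1,0,0,0,0,-1],
    [0,-1,0,0,0,0,-1],
    [0,0,0,0,0,0,-1],
    [0,0,0,0,0,-0.015,-1],
    [0,0,0,0,0,-0.015,-1]
  ]
}}

```text
clock: 11.9
tcp_pos: [0.6627, 0.0894, 0.1354]
orientation: [3.084, -0.037, 0.123]
contact_force: [0.7, 0.5, -1.2]
grip_width: 0.0476
gripper_force: 41.8
```

```bash
python3 - <<'E'
from h import *
state()
E
```

```text
t 11.9 tcp [0.6627 0.0894 0.1354] mouth [0.5937 0.0917 0.1452] dip 4.619320098911493 yaw -1.2476457667371752 q [ 0.0375  0.5641 -0.419   1.6917  0.3817  0.9023 -2.1456] gw 0.04755744159360087 F [ 0.6513  0.4887 -1.2245]
```

Emit:
{"fn": "apply_moves", "kwargs": {
  "moves": [
    [0,-0.8,-1,0,0,0,-1],
    [0,0,-1,0,0,0,-1],
    [0,0,-1,0,0,0,-1],
    [0,0,-1,0,0,0,-1],
    [0,0,-1,0,0,0,-1],
    [0,0,-1,0,0,0,-1],
    [0,0,-1,0,0,0,-1],
    [0,0,-1,0,0,0,-1]
  ]
}}

```text
clock: 12.57
tcp_pos: [0.6635, 0.091, 0.138]
orientation: [2.835, 1.219, -0.027]
contact_force: [-0.4, -0.3, -1.0]
grip_width: 0.0475
gripper_force: 41.8
```

Emit:
{"fn": "apply_moves", "kwargs": {
  "moves": [
    [0,0,-1,0,0,0,-1],
    [0,0,-1,0,0,0,-1],
    [0,0,-1,0,0,0,-1],
    [0,0,-1,0,0,0,-1],
    [0,0,-1,0,0,0,-1],
    [0,0,-1,0,0,0,-1],
    [0,0,-1,0,0,0,-1],
    [0,0,0,0,0,0,-1]
  ]
}}

```text
clock: 13.23
tcp_pos: [0.6635, 0.0908, 0.1376]
orientation: [2.219, 2.159, -0.056]
contact_force: [-0.2, -0.2, -2.1]
grip_width: 0.047
gripper_force: 41.8
```

```bash
python3 - <<'E'
from h import *
s,Rm=state();print(Rm)
tray_diff();pellets("wrist",.1)
E
```

```text
t 13.23 tcp [0.6635 0.0908 0.1376] mouth [0.6616 0.0238 0.1568] dip -3.3045831743551526 yaw 88.43338138078084 q [ 0.2582  0.6858 -0.7688  1.6079  0.5822  1.0978 -0.7118] gw 0.04704659411968915 F [-0.1718 -0.1761 -2.0673]
[[ 0.0273  0.9996  0.0054]
 [ 0.998  -0.0269 -0.0578]
 [-0.0576  0.007  -0.9983]]
```

Emit:
{"fn": "apply_moves", "kwargs": {
  "moves": [
    [0,0,0,0.01,-0.015,0.005,-1],
    [0,0,0,0.016,-0.022,0.007,-1],
    [0,0,0,0.016,-0.022,0.007,-1],
    [0,0,0,0.016,-0.022,0.007,-1],
    [0,0,0,0.016,-0.022,0.007,-1],
    [0,0,0,0.01,-0.011,0.005,-1],
    [0,0,0,0,0,0,-1],
    [0,0,0,0,0,0,-1]
  ]
}}

```text
clock: 14.05
tcp_pos: [0.5526, 0.1764, 0.0935]
orientation: [2.225, 2.156, -0.057]
contact_force: [0.6, -1.6, -2.0]
grip_width: 0.0473
gripper_force: 41.8
```

Emit:
{"fn": "apply_moves", "kwargs": {
  "moves": [
    [0,1,0,0,0,0,-1],
    [0,1,0,0,0,0,-1],
    [0,1,0,0,0,0,-1],
    [0,1,0,0,0,0,-1],
    [0,0,0,0,0,0,-1],
    [0,0,0,0,0,0,-1],
    [0,0,0,0,0,0,-1],
    [0,0,0,0,0,0,-1]
  ]
}}

```text
clock: 14.72
tcp_pos: [0.5535, 0.1767, 0.0938]
orientation: [-2.059, -1.998, -0.383]
contact_force: [-0.4, 1.7, -1.3]
grip_width: 0.0473
gripper_force: 41.9
```

```bash
python3 - <<'E'
from h import *
s,Rm=state();print(Rm)
tray_diff();pellets("wrist",.1)
E
```

```text
t 14.72 tcp [0.5535 0.1767 0.0938] mouth [0.5515 0.1077 0.084 ] dip 20.748567826837984 yaw 88.34592426187726 q [ 0.5228  0.712  -1.0073  1.9303  0.4005  0.6771 -0.6428] gw 0.047330989214784035 F [-0.3934  1.6932 -1.3326]
[[ 0.027   0.9995  0.0161]
 [ 0.9348 -0.0309  0.3539]
 [ 0.3543  0.0055 -0.9351]]
diff px [331.9 225.6] size [ 32  23 326] world [0.5047 0.0808]
```

Emit:
{"fn": "apply_moves", "kwargs": {
  "moves": [
    [0,0.8,0,0,0,0,-1],
    [0,0.8,0,0,0,0,-1],
    [0,0,0,0,0,0,-1],
    [0,0,0,-0.015,0,0,-1],
    [0,0,0,0.015,0,0,-1],
    [0,0,0,0,0,0,-1],
    [0,-1,0,0,0,0,-1],
    [0,-1,0,0,0,0,-1]
  ]
}}

```text
clock: 15.53
tcp_pos: [0.5535, 0.1737, 0.0926]
orientation: [-2.09, -2.018, -0.337]
contact_force: [0.1, 1.3, -2.6]
grip_width: 0.0476
gripper_force: 41.9
```

```bash
python3 - <<'E'
from h import *
s,Rm=state()
tray_diff(save="pics/s6.png");pellets("scene",.2);cv2.imwrite("pics/w6.png",pellets("wrist",.1))
E
```

```text
t 15.53 tcp [0.5535 0.1737 0.0926] mouth [0.551  0.1043 0.086 ] dip 18.11860272963334 yaw 88.01804968320408 q [ 0.4797  0.6879 -0.9704  1.9254  0.4101  0.6945 -0.6719] gw 0.047638760293663374 F [ 0.0924  1.255  -2.6388]
diff px [331.8 225.6] size [ 30  25 328] world [0.5049 0.0804]
scene 0.61 [337.9 224.4  23.8  27.1] 442 [0.4871 0.0841]
wrist 0.68 [142.8 336.1  46.1  45.9] 349 [0.4155 0.1081]
```

```bash
python3 - <<'E'
import cv2,numpy as np
a=cv2.imread("pics/s6.png")[185:305,280:400];w=cv2.imread("pics/w6.png")
o=np.zeros((600,800,3),np.uint8);o[:400,:400]=cv2.resize(a,(400,400),interpolation=cv2.INTER_CUBIC);o[:400,400:]=cv2.resize(w[:,:],(400,250)).repeat(1,0)[:250].copy() if 0 else cv2.copyMakeBorder(cv2.resize(w,(400,250)),0,150,0,0,cv2.BORDER_CONSTANT)
b=cv2.imread("pics/w6.png")[200:400,60:460];o[400:]=cv2.resize(b,(800,400))[100:300] if 0 else o[400:]
o[250:600,400:]=cv2.resize(cv2.imread("pics/w6.png")[180:400,200:451],(400,350));cv2.imwrite("pics/c6.png",o)
E
```

```text
(no output)
```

View pics/c6.png

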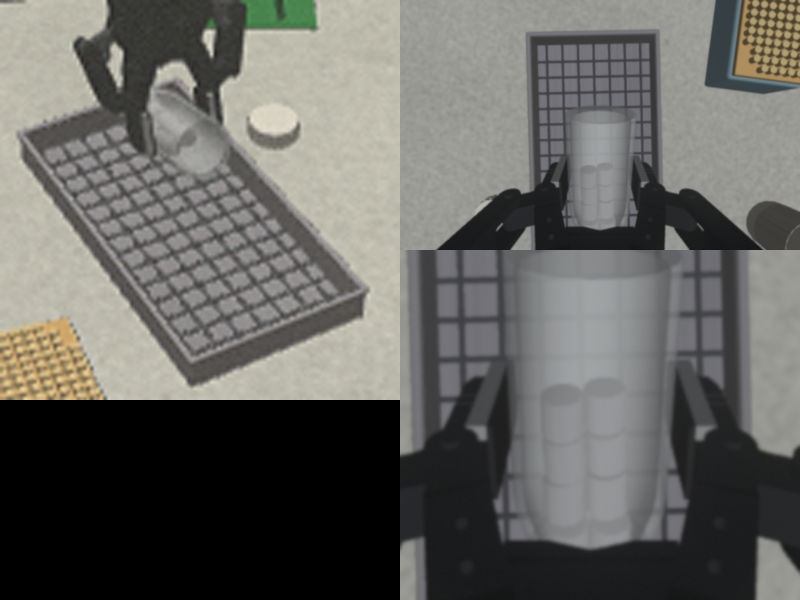

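```bash
python3 - <<'E'
from h import *
c=calibration("wrist");M=np.linalg.inv(np.array(c["mount"]))
for l in range(0,117,8):
    p=M[:3,:3]@np.array([.048-l/1000,0,-.0153+.014])+M[:3,3]
    v=p[1]/p[2]*c["fy"]+c["cy"];print(l,round(v,1),round(250+(v-180)*350/220,1))
E
```

```text
0 168.9 232.3
8 185.6 258.9
16 201.8 284.6
24 217.4 309.5
32 232.5 333.5
40 247.0 356.7
48 261.2 379.1
56 274.8 400.9
64 288.1 421.9
72 300.9 442.4
80 313.4 462.2
88 325.4 481.4
96 337.2 500.0
104 348.5 518.1
112 359.6 535.7
```

The wrist view shows the pellets lying in two columns that reach towards the mouth, with their tails at px row 271. None are out yet. I jerk again at about 36°.

Emit:
{"fn": "apply_moves", "kwargs": {
  "moves": [
    [0,1,0,0,0,0,-1],
    [0,1,0,0,0,0,-1],
    [0,1,0,0,0,0,-1],
    [0,0,0,-0.016,0,0,-1],
    [0,0,0,0.016,0,0,-1],
    [0,-1,0,0,0,0,-1],
    [0,-1,0,0,0,0,-1],
    [0,-1,0,0,0,0,-1]
  ]
}}

```text
clock: 16.45
tcp_pos: [0.5538, 0.1736, 0.0935]
orientation: [-2.092, -2.02, -0.337]
contact_force: [0.7, 0.9, -3.5]
grip_width: 0.0472
gripper_force: 41.9
```

```bash
cat >> h.py <<'E'
def wdiff(ref,save):
    im=grab_frame("wrist");cv2.imwrite(save,im)
    g=[cv2.GaussianBlur(cv2.cvtColor(i,cv2.COLOR_BGR2GRAY),(3,3),0).astype(int) for i in(cv2.imread(ref),im)]
    for n,x in(("L",slice(294,308)),("R",slice(321,335))):
        for k in g: print(n,k[230:364:4,x].mean(1).round().astype(int))
E
python3 - <<'E'
from h import *
s,Rm=state()
tray_diff(save="pics/s7.png");pellets("wrist",.1);wdiff("pics/w6.png","pics/w7.png")
E
```

```text
t 16.45 tcp [0.5538 0.1736 0.0935] mouth [0.5514 0.1043 0.087 ] dip 18.032048380830787 yaw 88.03241133055937 q [ 0.4713  0.6793 -0.9578  1.9258  0.3961  0.6905 -0.6612] gw 0.047170267712513474 F [ 0.7188  0.9077 -3.4611]
diff px [331.9 225.6] size [ 30  23 329] world [0.5049 0.0807]
L [155 155 155 155 151 154 155 155 154 130 128 129 138 142 142 142 142 142
 136 142 142 142 142 142 138 141 142 142 142 142 141 131 130 125]
L [154 154 154 153 151 155 155 155 155 154 151 142 128 129 130 140 142 142
 142 142 139 141 142 142 142 142 141 134 140 140 140 140 139 121]
R [160 160 160 159 155 159 159 158 138 137 138 149 150 150 151 151 149 142
 150 150 150 150 150 140 148 149 149 149 149 149 139 135 140 145]
R [159 159 159 156 157 159 159 159 158 156 149 135 135 141 150 150 150 150
 150 149 149 149 149 149 149 145 143 147 148 147 147 147 144 134]
```

Emit:
{"fn": "apply_moves", "kwargs": {
  "moves": [
    [0,1,0,0,0,0,-1],
    [0,1,0,0,0,0,-1],
    [0,1,0,0,0,0,-1],
    [0,0.7,0,0,0,0,-1],
    [0,0,0,-0.016,0,0,-1],
    [0,0,0,0.016,0,0,-1],
    [0,-1,0,0,0,0,-1],
    [0,-1,0,0,0,0,-1]
  ]
}}

```text
clock: 17.32
tcp_pos: [0.5534, 0.1721, 0.0913]
orientation: [-1.986, -1.91, -0.503]
contact_force: [-0.5, 0.5, -1.7]
grip_width: 0.047
gripper_force: 41.9
```

Emit:
{"fn": "apply_moves", "kwargs": {
  "moves": [
    [0,-1,0,0,0,0,-1],
    [0,-0.7,0,0,0,0,-1],
    [0,0,0,0,0,0,-1],
    [0,0,0,0,0,0,-1],
    [0,0,0,0,0,0,-1],
    [0,0,0,0,0,0,-1],
    [0,0,0,0,0,0,-1],
    [0,0,0,0,0,0,-1]
  ]
}}

```text
clock: 17.98
tcp_pos: [0.553, 0.1741, 0.0921]
orientation: [-2.086, -2.015, -0.341]
contact_force: [0.1, 0.3, -1.0]
grip_width: 0.0471
gripper_force: 41.9
```

```bash
python3 - <<'E'
from h import *
s,Rm=state()
tray_diff(save="pics/s8.png");pellets("wrist",.1);wdiff("pics/w7.png","pics/w8.png")
E
```

```text
t 17.98 tcp [0.553  0.1741 0.0921] mouth [0.5506 0.1048 0.0851] dip 18.43386259604255 yaw 88.05558830095399 q [ 0.468   0.6785 -0.948   1.9271  0.3776  0.6838 -0.6422] gw 0.04714348539781783 F [ 0.1476  0.2818 -1.0289]
diff px [332.1 225.9] size [ 31  25 337] world [0.5046 0.0819]
diff px [325.6 235.9] size [ 5  7 23] world [0.5415 0.1106]
diff px [314.6 239.2] size [ 6  6 17] world [0.5746 0.1085]
L [154 154 154 153 151 155 155 155 155 154 151 142 128 129 130 140 142 142
 142 142 139 141 142 142 142 142 141 134 140 140 140 140 139 121]
L [154 154 153 151 154 155 154 155 154 150 155 155 155 145 128 128 129 141
 142 142 142 142 139 135 142 142 142 142 141 135 140 140 140 126]
R [159 159 159 156 157 159 159 159 158 156 149 135 135 141 150 150 150 150
 150 149 149 149 149 149 149 145 143 147 148 147 147 147 144 134]
R [159 159 156 157 159 159 159 159 157 155 158 158 154 134 134 144 150 150
 150 150 149 148 149 149 149 149 149 147 135 146 146 146 147 146]
```

Two pellets are now in the near third. I move on to the middle and look for any hidden under the bottle.

Emit:
{"fn": "apply_moves", "kwargs": {
  "moves": [
    [0,0,0,0.01,0,0.003,-1],
    [0,0,0,0.018,0,0.006,-1],
    [0,0,0,0.018,0,0.006,-1],
    [0,0,0,0.018,0,0.006,-1],
    [0,0,0,0.012,0,0.003,-1],
    [0,0,0,0,0,0,-1],
    [0,0,0,0,0,0,-1],
    [0,0,0,0,0,0,-1]
  ]
}}

```text
clock: 18.85
tcp_pos: [0.5556, 0.2548, 0.094]
orientation: [-2.084, -2.019, -0.341]
contact_force: [0.6, -0.8, -2.0]
grip_width: 0.0477
gripper_force: 41.9
```

```bash
python3 - <<'E'
from h import *
s,Rm=state()
tray_diff(save="pics/s9.png");pellets("scene",.2);wdiff("pics/w8.png","pics/w9.png")
a=cv2.imread("pics/s9.png")[190:270,280:380];w=cv2.imread("pics/w9.png")
o=np.zeros((480,800,3),np.uint8);o[:400,:500]=cv2.resize(a,(500,400),interpolation=cv2.INTER_CUBIC);o[:480,500:]=cv2.resize(w[200:392,255:375],(300,480));cv2.imwrite("pics/c9.png",o)
E
```

```text
t 18.85 tcp [0.5556 0.2548 0.094 ] mouth [0.5534 0.1855 0.0871] dip 18.35044240889854 yaw 88.22814835220936 q [ 0.293   0.6828 -0.9089  1.8843  0.394   0.6665 -0.7754] gw 0.047665656774664084 F [ 0.6204 -0.7726 -1.955 ]
diff px [339.8 236.5] size [ 47  45 763] world [0.5082 0.1314]
diff px [314.8 239.2] size [ 7  6 18] world [0.5742 0.1087]
L [154 154 153 151 154 155 154 155 154 150 155 155 155 145 128 128 129 141
 142 142 142 142 139 135 142 142 142 142 141 135 140 140 140 126]
L [146 146 142 145 146 146 146 146 144 144 146 146 146 136 121 122 122 132
 134 134 134 134 131 127 134 134 134 134 134 129 132 132 132 119]
R [159 159 156 157 159 159 159 159 157 155 158 158 154 134 134 144 150 150
 150 150 149 148 149 149 149 149 149 147 135 146 146 146 147 146]
R [150 150 146 149 150 150 149 149 146 148 149 149 146 126 126 133 141 141
 141 141 141 139 141 141 141 141 141 140 127 138 138 138 138 138]
```

View pics/c9.png

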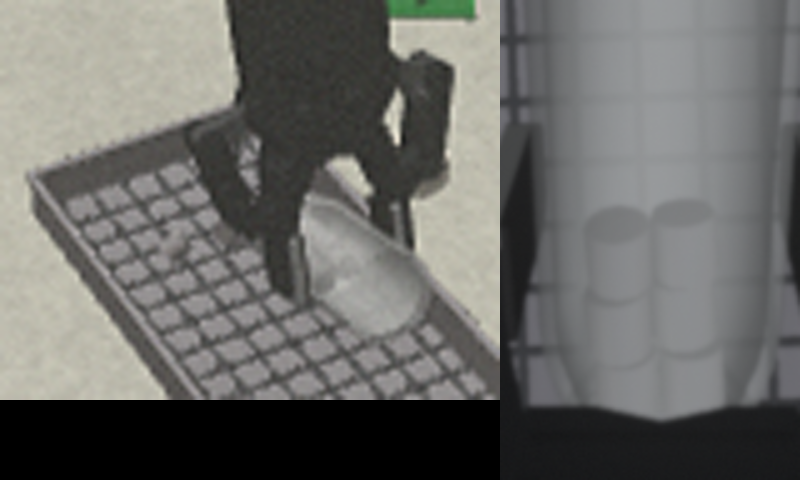

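One pellet shows at crop (175,243); the second is behind the finger. The bottle still holds about three per column, so six. Same pour over the middle third.

Emit:
{"fn": "apply_moves", "kwargs": {
  "moves": [
    [0,1,0,0,0,0,-1],
    [0,1,0,0,0,0,-1],
    [0,1,0,0,0,0,-1],
    [0,0.7,0,0,0,0,-1],
    [0,0,0,-0.016,0,0,-1],
    [0,0,0,0.016,0,0,-1],
    [0,-1,0,0,0,0,-1],
    [0,-1,0,0,0,0,-1]
  ]
}}

```text
clock: 19.72
tcp_pos: [0.5563, 0.2526, 0.0931]
orientation: [-1.985, -1.912, -0.502]
contact_force: [-1.0, 1.5, -2.8]
grip_width: 0.0472
gripper_force: 41.9
```

Emit:
{"fn": "apply_moves", "kwargs": {
  "moves": [
    [0,-1,0,0,0,0,-1],
    [0,-0.7,0,0,0,0,-1],
    [0,0,0,0,0,0,-1],
    [0,0,0,0,0,0,-1],
    [0,0,0,0,0,0,-1],
    [0,0,0,0,0,0,-1],
    [0,0,0,0,0,0,-1],
    [0,0,0,0,0,0,-1]
  ]
}}

```text
clock: 20.38
tcp_pos: [0.5557, 0.2536, 0.0933]
orientation: [-2.086, -2.016, -0.34]
contact_force: [-0.1, 0.1, -0.7]
grip_width: 0.0472
gripper_force: 41.9
```

```bash
python3 - <<'E'
from h import *
s,Rm=state()
tray_diff(save="pics/s10.png");pellets("scene",.2);pellets("wrist",.1);wdiff("pics/w9.png","pics/w10.png")
E
```

```text
t 20.38 tcp [0.5557 0.2536 0.0933] mouth [0.5533 0.1843 0.0863] dip 18.410960186096318 yaw 88.06000916867688 q [ 0.2855  0.677  -0.8931  1.8853  0.3743  0.6608 -0.7594] gw 0.04724688039027758 F [-0.1382  0.119  -0.7166]
diff px [339.6 236.3] size [ 47  45 761] world [0.5084 0.1305]
diff px [314.8 239.3] size [ 7  6 19] world [0.5741 0.1089]
L [146 146 142 145 146 146 146 146 144 144 146 146 146 136 121 122 122 132
 134 134 134 134 131 127 134 134 134 134 134 129 132 132 132 119]
L [146 146 144 143 146 146 146 146 145 142 146 146 146 146 135 120 121 122
 133 134 134 134 134 130 124 134 134 134 134 133 126 121 126 118]
R [150 150 146 149 150 150 149 149 146 148 149 149 146 126 126 133 141 141
 141 141 141 139 141 141 141 141 141 140 127 138 138 138 138 138]
R [150 150 147 148 150 149 149 149 147 146 149 149 149 140 126 126 136 141
 141 141 141 141 135 141 141 141 141 141 140 127 126 127 136 137]
```

Emit:
{"fn": "apply_moves", "kwargs": {
  "moves": [
    [0,1,0,0,0,0,-1],
    [0,1,0,0,0,0,-1],
    [0,1,0,0,0,0,-1],
    [0,1,0,0,0,0,-1],
    [0,0,0,-0.016,0,0,-1],
    [0,0,0,0.016,0,0,-1],
    [0,-1,0,0,0,0,-1],
    [0,-1,0,0,0,0,-1]
  ]
}}

```text
clock: 21.35
tcp_pos: [0.5562, 0.2532, 0.0932]
orientation: [-1.965, -1.894, -0.53]
contact_force: [-0.0, 1.4, -1.5]
grip_width: 0.0474
gripper_force: 41.9
```

Emit:
{"fn": "apply_moves", "kwargs": {
  "moves": [
    [0,-1,0,0,0,0,-1],
    [0,-1,0,0,0,0,-1],
    [0,0,0,0,0,0,-1],
    [0,0,0,0,0,0,-1],
    [0,0,0,0,0,0,-1],
    [0,0,0,0,0,0,-1],
    [0,0,0,0,0,0,-1],
    [0,0,0,0,0,0,-1]
  ]
}}

```text
clock: 22.02
tcp_pos: [0.5558, 0.2535, 0.0935]
orientation: [-2.086, -2.016, -0.34]
contact_force: [-0.3, -0.0, -1.7]
grip_width: 0.0474
gripper_force: 41.9
```

```bash
python3 - <<'E'
from h import *
s,Rm=state()
tray_diff(save="pics/s11.png");pellets("scene",.2);pellets("wrist",.1);wdiff("pics/w10.png","pics/w11.png")
E
```

```text
t 22.02 tcp [0.5558 0.2535 0.0935] mouth [0.5534 0.1842 0.0865] dip 18.38713718035589 yaw 88.05526396320388 q [ 0.2732  0.6681 -0.874   1.886   0.3524  0.6554 -0.7416] gw 0.04741734187982029 F [-0.2896 -0.0432 -1.6723]
diff px [339.6 236.2] size [ 47  44 773] world [0.5082 0.1302]
diff px [314.8 239.2] size [ 7  6 18] world [0.5742 0.1087]
scene 0.29 [241.9 245.3  25.9  49.1] 847 [0.7594 0.0365]
L [146 146 144 143 146 146 146 146 145 142 146 146 146 146 135 120 121 122
 133 134 134 134 134 130 124 134 134 134 134 133 126 121 126 118]
L [145 146 143 143 146 146 146 146 145 142 146 146 146 146 146 142 146 136
 119 119 122 133 134 133 133 133 128 125 133 133 132 132 131 113]
R [150 150 147 148 150 149 149 149 147 146 149 149 149 140 126 126 136 141
 141 141 141 141 135 141 141 141 141 141 140 127 126 127 136 137]
R [150 150 146 148 149 149 149 149 147 147 149 149 149 149 147 144 137 124
 129 140 141 141 140 140 140 138 140 140 139 139 139 138 126 125]
```

The tail advanced about 9 mm. I shift to the far third and check.

Emit:
{"fn": "apply_moves", "kwargs": {
  "moves": [
    [0,0,0,0.012,0,0.003,-1],
    [0,0,0,0.018,0,0.006,-1],
    [0,0,0,0.018,0,0.006,-1],
    [0,0,0,0.018,0,0.006,-1],
    [0,0,0,0.016,0,0.005,-1],
    [0,0,0,0,0,0,-1],
    [0,0,0,0,0,0,-1],
    [0,0,0,0,0,0,-1]
  ]
}}

```text
clock: 22.98
tcp_pos: [0.5584, 0.3404, 0.0951]
orientation: [-2.085, -2.019, -0.34]
contact_force: [-0.4, -0.0, -1.2]
grip_width: 0.0475
gripper_force: 41.9
```

```bash
python3 - <<'E'
from h import *
s,Rm=state()
tray_diff(save="pics/s12.png",thr=18);pellets("scene",.2);tray_diff("pics/top0.png","pics/t12.png","top",14);pellets("top",.1)
E
```

```text
t 22.98 tcp [0.5584 0.3404 0.0951] mouth [0.5562 0.2711 0.0882] dip 18.337339466276017 yaw 88.21420148002917 q [ 0.0887  0.6898 -0.827   1.8119  0.3747  0.6574 -0.873 ] gw 0.04748351340865201 F [-0.445  -0.0208 -1.2288]
diff px [357.1 256.7] size [ 51  53 987] world [0.5082 0.2228]
diff px [325.5 236. ] size [ 5  7 24] world [0.5418 0.111 ]
diff px [314.8 239.2] size [ 7  6 20] world [0.574  0.1089]
diff px [251.  199.6] size [ 60  43 731] world [0.5228 0.2566]
diff px [279.5 194.9] size [ 74  44 597] world [0.5414 0.1592]
diff px [244.2 177.5] size [ 4  4 13] world [0.5983 0.2828]
diff px [247. 181.] size [3 3 5] world [0.5866 0.2726]
diff px [258.4 190.1] size [10  8 34] world [0.5563 0.2321]
diff px [284.1 207.2] size [ 6  5 16] world [0.4996 0.1423]
```

Emit:
{"fn": "apply_moves", "kwargs": {
  "moves": [
    [0,0,0,0.012,0,0.003,-1],
    [0,0,0,0.018,0,0.006,-1],
    [0,0,0,0.018,0,0.006,-1],
    [0,0,0,0.018,0,0.006,-1],
    [0,0,0,0.018,0,0.006,-1],
    [0,0,0,0.01,0,0.003,-1],
    [0,0,0,0,0,0,-1],
    [0,0,0,0,0,0,-1]
  ]
}}

```text
clock: 23.95
tcp_pos: [0.561, 0.4404, 0.0966]
orientation: [-2.082, -2.021, -0.341]
contact_force: [0.7, -0.6, -1.7]
grip_width: 0.0472
gripper_force: 41.9
```

```bash
python3 - <<'E'
from h import *
s,Rm=state()
tray_diff(save="pics/s13.png",thr=18);pellets("scene",.2)
E
```

```text
t 23.95 tcp [0.561  0.4404 0.0966] mouth [0.5589 0.3711 0.0897] dip 18.382951032581474 yaw 88.3177259225434 q [-0.1087  0.735  -0.775   1.6926  0.4014  0.6849 -1.0004] gw 0.047210701664935614 F [ 0.6874 -0.5516 -1.7212]
diff px [325.4 235.7] size [ 5  8 27] world [0.5414 0.1097]
diff px [314.7 239. ] size [ 7  7 23] world [0.574  0.1079]
diff px [369.3 271.2] size [ 31  31 470] world [0.5089 0.283 ]
```

The middle is clear and empty, and exactly two pellets are in the near third, so six remain. Back to the far third to pour there.

Emit:
{"fn": "apply_moves", "kwargs": {
  "moves": [
    [0,0,0,-0.012,0,-0.003,-1],
    [0,0,0,-0.018,0,-0.006,-1],
    [0,0,0,-0.018,0,-0.006,-1],
    [0,0,0,-0.018,0,-0.006,-1],
    [0,0,0,-0.018,0,-0.006,-1],
    [0,0,0,-0.01,0,-0.003,-1],
    [0,0.5,0,0,0,0,-1],
    [0,1,0,0,0,0,-1]
  ]
}}

```text
clock: 24.77
tcp_pos: [0.5586, 0.3435, 0.0982]
orientation: [-1.985, -1.932, -0.497]
contact_force: [0.0, 0.9, -2.5]
grip_width: 0.0474
gripper_force: 41.9
```

Emit:
{"fn": "apply_moves", "kwargs": {
  "moves": [
    [0,1,0,0,0,0,-1],
    [0,1,0,0,0,0,-1],
    [0,0,0,-0.016,0,0,-1],
    [0,0,0,0.016,0,0,-1],
    [0,-1,0,0,0,0,-1],
    [0,-1,0,0,0,0,-1],
    [0,-1,0,0,0,0,-1],
    [0,-0.5,0,0,0,0,-1]
  ]
}}

```text
clock: 25.43
tcp_pos: [0.5587, 0.3443, 0.0995]
orientation: [-2.085, -2.028, -0.344]
contact_force: [0.1, 1.6, -0.3]
grip_width: 0.0475
gripper_force: 41.9
```

```bash
python3 - <<'E'
from h import *
s,Rm=state()
tray_diff(save="pics/s14.png",thr=18);pellets("scene",.2);wdiff("pics/w11.png","pics/w14.png")
E
```

```text
t 25.43 tcp [0.5587 0.3443 0.0995] mouth [0.5567 0.2749 0.0928] dip 18.140490257609255 yaw 88.49484062455119 q [ 0.0669  0.6751 -0.8063  1.8088  0.3548  0.6564 -0.8618] gw 0.0475251935466731 F [ 0.105   1.6308 -0.3395]
diff px [357.7 257.9] size [  51   53 1020] world [0.5092 0.2271]
diff px [325.5 236. ] size [ 5  7 24] world [0.5418 0.111 ]
diff px [314.8 239.2] size [ 7  6 20] world [0.574  0.1089]
L [145 146 143 143 146 146 146 146 145 142 146 146 146 146 146 142 146 136
 119 119 122 133 134 133 133 133 128 125 133 133 132 132 131 113]
L [150 150 150 150 150 150 150 151 151 149 142 146 147 147 147 147 147 140
 121 120 121 131 135 134 134 134 131 122 133 134 134 133 133 120]
R [150 150 146 148 149 149 149 149 147 147 149 149 149 149 147 144 137 124
 129 140 141 141 140 140 140 138 140 140 139 139 139 138 126 125]
R [155 155 155 155 154 154 154 154 154 151 145 149 150 149 149 148 140 125
 133 142 142 142 142 141 141 139 141 141 141 140 140 139 141 142]
```

Emit:
{"fn": "apply_moves", "kwargs": {
  "moves": [
    [0,1,0,0,0,0,-1],
    [0,1,0,0,0,0,-1],
    [0,1,0,0,0,0,-1],
    [0,1,0,0,0,0,-1],
    [0,0.3,0,0,0,0,-1],
    [0,0,0,-0.016,0,0,-1],
    [0,0,0,0.016,0,0,-1],
    [0,-1,0,0,0,0,-1]
  ]
}}

```text
clock: 26.3
tcp_pos: [0.5585, 0.3349, 0.0892]
orientation: [-1.881, -1.799, -0.641]
contact_force: [0.2, -0.1, -2.8]
grip_width: 0.0472
gripper_force: 41.9
```

Emit:
{"fn": "apply_moves", "kwargs": {
  "moves": [
    [0,-1,0,0,0,0,-1],
    [0,-1,0,0,0,0,-1],
    [0,-1,0,0,0,0,-1],
    [0,-0.3,0,0,0,0,-1],
    [0,0,0,0,0,0,-1],
    [0,0,0,0,0,0,-1],
    [0,0,0,0,0,0,-1],
    [0,0,0,0,0,0,-1]
  ]
}}

```text
clock: 26.97
tcp_pos: [0.5585, 0.339, 0.0942]
orientation: [-2.086, -2.016, -0.339]
contact_force: [-0.2, -0.3, -1.6]
grip_width: 0.0477
gripper_force: 41.9
```

```bash
python3 - <<'E'
from h import *
s,Rm=state()
tray_diff(save="pics/s15.png",thr=18);pellets("scene",.2);wdiff("pics/w14.png","pics/w15.png")
E
```

```text
t 26.97 tcp [0.5585 0.339  0.0942] mouth [0.5561 0.2697 0.0873] dip 18.347316613538283 yaw 88.06237344942684 q [ 0.0644  0.6747 -0.7855  1.8147  0.3263  0.6453 -0.8345] gw 0.04767709000944559 F [-0.2334 -0.2575 -1.6323]
diff px [356.5 257.3] size [  51   55 1050] world [0.5107 0.2238]
diff px [325.5 236. ] size [ 5  7 24] world [0.5418 0.111 ]
diff px [314.8 239.2] size [ 7  6 20] world [0.574  0.1089]
L [150 150 150 150 150 150 150 151 151 149 142 146 147 147 147 147 147 140
 121 120 121 131 135 134 134 134 131 122 133 134 134 133 133 120]
L [151 151 151 151 151 151 151 151 151 143 146 148 148 148 148 148 145 146
 133 121 121 124 133 136 136 135 133 129 123 124 129 134 133 119]
R [155 155 155 155 154 154 154 154 154 151 145 149 150 149 149 148 140 125
 133 142 142 142 142 141 141 139 141 141 141 140 140 139 141 142]
R [156 156 156 155 155 155 155 155 152 146 150 150 150 150 150 149 137 128
 136 143 143 143 143 142 140 133 141 142 142 142 141 140 141 142]
```

Emit:
{"fn": "apply_moves", "kwargs": {
  "moves": [
    [0,0,0,0.012,0,0.003,-1],
    [0,0,0,0.022,0,0.007,-1],
    [0,0,0,0.022,0,0.007,-1],
    [0,0,0,0.022,0,0.007,-1],
    [0,0,0,0.022,0,0.007,-1],
    [0,0,0,0.022,0,0.007,-1],
    [0,0,0,0.01,0,0.004,-1],
    [0,0,0,0,0,0,-1]
  ]
}}

```text
clock: 27.83
tcp_pos: [0.5607, 0.4842, 0.0978]
orientation: [-2.077, -2.022, -0.343]
contact_force: [1.0, -0.5, -1.0]
grip_width: 0.0473
gripper_force: 41.9
```

```bash
python3 - <<'E'
from h import *
s,Rm=state()
tray_diff(save="pics/s16.png",thr=18);tray_diff("pics/top0.png","pics/t16.png","top",14);pellets("scene",.2)
E
```

```text
t 27.83 tcp [0.5607 0.4842 0.0978] mouth [0.5588 0.4149 0.0907] dip 18.56621033919141 yaw 88.48161045805998 q [-0.211   0.7455 -0.7159  1.6341  0.3641  0.6913 -1.0099] gw 0.04732634817416916 F [ 0.9964 -0.5026 -0.9734]
diff px [325.4 235.7] size [ 5  8 27] world [0.5414 0.1097]
diff px [314.6 239.1] size [ 7  7 23] world [0.5744 0.1081]
diff px [376.2 276.3] size [ 22  18 124] world [0.5032 0.3063]
diff px [355.7 272.7] size [ 6  7 15] world [0.5418 0.271 ]
diff px [349.5 275.8] size [ 8  7 37] world [0.5615 0.2729]
diff px [247.5 188. ] size [2 3 6] world [0.5625 0.27  ]
diff px [250.1 205.8] size [ 41  21 502] world [0.5015 0.2586]
diff px [247.  192.7] size [3 3 7] world [0.5462 0.2711]
```

Two pellets landed in the far third at (0.542,0.271) and (0.562,0.273), and the top camera confirms them. The remaining four go to the middle.

Emit:
{"fn": "apply_moves", "kwargs": {
  "moves": [
    [0,0,0,-0.012,0,-0.004,-1],
    [0,0,0,-0.022,0,-0.007,-1],
    [0,0,0,-0.022,0,-0.007,-1],
    [0,0,0,-0.022,0,-0.007,-1],
    [0,0,0,-0.022,0,-0.007,-1],
    [0,0,0,-0.022,0,-0.007,-1],
    [0,0,0,-0.022,0,-0.007,-1],
    [0,0,0,-0.022,0,-0.007,-1]
  ]
}}

```text
clock: 28.7
tcp_pos: [0.5573, 0.302, 0.095]
orientation: [-2.087, -2.018, -0.341]
contact_force: [0.3, -0.3, -0.7]
grip_width: 0.0473
gripper_force: 41.9
```

Emit:
{"fn": "apply_moves", "kwargs": {
  "moves": [
    [0,0,0,-0.022,0,-0.007,-1],
    [0,0,0,-0.022,0,-0.007,-1],
    [0,0,0,-0.012,0,-0.005,-1],
    [0,0,0,0,0,0,-1],
    [0,1,0,0,0,0,-1],
    [0,1,0,0,0,0,-1],
    [0,1,0,0,0,0,-1],
    [0,1,0,0,0,0,-1]
  ]
}}

```text
clock: 29.37
tcp_pos: [0.5563, 0.2456, 0.0969]
orientation: [-1.821, -1.766, -0.718]
contact_force: [-0.2, 0.8, -2.1]
grip_width: 0.0474
gripper_force: 41.9
```

Emit:
{"fn": "apply_moves", "kwargs": {
  "moves": [
    [0,0.3,0,0,0,0,-1],
    [0,0,0,-0.016,0,0,-1],
    [0,0,0,0.016,0,0,-1],
    [0,0,0,0,0,0,-1],
    [0,-1,0,0,0,0,-1],
    [0,-1,0,0,0,0,-1],
    [0,-1,0,0,0,0,-1],
    [0,-1,0,0,0,0,-1]
  ]
}}

```text
clock: 30.03
tcp_pos: [0.5561, 0.2474, 0.0982]
orientation: [-2.068, -2.008, -0.373]
contact_force: [-0.4, 0.8, -1.2]
grip_width: 0.0475
gripper_force: 42.0
```

```bash
python3 - <<'E'
from h import *
s,Rm=state()
tray_diff(save="pics/s17.png",thr=18);tray_diff("pics/top0.png","pics/t17.png","top",14);wdiff("pics/w15.png","pics/w17.png")
E
```

```text
t 30.03 tcp [0.5561 0.2474 0.0982] mouth [0.554  0.1783 0.0894] dip 19.92376411532725 yaw 88.40568377871995 q [ 0.2764  0.6425 -0.8385  1.899   0.2627  0.6265 -0.6434] gw 0.04754596845548876 F [-0.3795  0.7802 -1.1888]
diff px [338.3 235.5] size [ 46  41 786] world [0.5099 0.126 ]
diff px [314.8 239.3] size [ 7  6 21] world [0.5743 0.1089]
diff px [325.1 244.6] size [ 6  6 17] world [0.5597 0.1412]
diff px [355.6 272.6] size [ 5  7 14] world [0.5422 0.2707]
diff px [349.5 275.8] size [ 8  7 36] world [0.5614 0.2727]
diff px [288.3 187. ] size [ 65  40 538] world [0.5694 0.1298]
diff px [255.1 195.7] size [ 60  42 938] world [0.5367 0.243 ]
diff px [270.4 176.1] size [4 4 8] world [0.6053 0.1927]
diff px [266.9 178.7] size [3 4 9] world [0.5963 0.2044]
diff px [279.2 178.5] size [ 4  4 13] world [0.598  0.1623]
diff px [269.7 182. ] size [ 9  9 26] world [0.5848 0.1944]
diff px [266.8 189.8] size [ 5  5 16] world [0.5578 0.2034]
diff px [290.  190.5] size [ 3  4 12] world [0.5573 0.1237]
diff px [284.1 196.1] size [ 3  5 14] world [0.5375 0.1434]
diff px [290.  196.5] size [ 3  4 12] 
[... 360 characters left out ...]
 [0.4812 0.0838]
diff px [306.8 213.1] size [ 4  3 10] world [0.4813 0.064 ]
diff px [313.1 213.3] size [ 5  3 11] world [0.4812 0.0425]
L [151 151 151 151 151 151 151 151 151 143 146 148 148 148 148 148 145 146
 133 121 121 124 133 136 136 135 133 129 123 124 129 134 133 119]
L [144 144 145 142 144 145 145 145 145 142 144 145 145 145 145 143 143 145
 145 145 145 143 141 144 143 143 142 140 132 137 135 134 134 124]
R [156 156 156 155 155 155 155 155 152 146 150 150 150 150 150 149 137 128
 136 143 143 143 143 142 140 133 141 142 142 142 141 140 141 142]
R [149 148 148 145 148 148 148 148 148 144 147 147 147 147 147 144 145 147
 146 146 146 144 144 146 146 146 145 139 137 142 139 137 136 139]
```

Emit:
{"fn": "apply_moves", "kwargs": {
  "moves": [
    [0,0,0,0.012,0,0.004,-1],
    [0,0,0,0.022,0,0.007,-1],
    [0,0,0,0.022,0,0.007,-1],
    [0,0,0,0.022,0,0.007,-1],
    [0,0,0,0.022,0,0.007,-1],
    [0,0,0,0.022,0,0.007,-1],
    [0,0,0,0.022,0,0.007,-1],
    [0,0,0,0.022,0,0.007,-1]
  ]
}}

```text
clock: 30.85
tcp_pos: [0.561, 0.4204, 0.1028]
orientation: [-2.066, -2.001, -0.372]
contact_force: [-0.1, -0.9, -0.3]
grip_width: 0.0472
gripper_force: 42.0
```

```bash
python3 - <<'E'
from h import *
s,Rm=state()
tray_diff(save="pics/s18.png",thr=18);tray_diff("pics/top0.png","pics/t18.png","top",16);grab_frame("wrist")
for d in silhouettes("pellet0","wrist"): print(d["p"],d["extent"])
E
```

```text
t 30.85 tcp [0.561  0.4204 0.1028] mouth [0.5588 0.3513 0.0937] dip 20.198633674131138 yaw 88.20766018684225 q [-0.0798  0.6984 -0.7446  1.7317  0.3038  0.6409 -0.8976] gw 0.047196865784388975 F [-0.1195 -0.9368 -0.2953]
diff px [325.4 235.7] size [ 5  8 25] world [0.5414 0.1097]
diff px [314.9 239.1] size [ 7  7 21] world [0.5737 0.1083]
diff px [331. 247.] size [16 11 91] world [0.5504 0.157 ]
diff px [366.  267.1] size [ 39  38 640] world [0.5082 0.2664]
diff px [349.5 275.8] size [ 8  7 36] world [0.5614 0.2727]
diff px [259.8 201. ] size [ 64  34 554] world [0.5187 0.226 ]
diff px [234.4 201.8] size [ 7 23 56] world [0.5139 0.3129]
diff px [237.5 200.8] size [ 4  4 13] world [0.5175 0.3025]
diff px [249.  206.8] size [ 3  4 10] world [0.498  0.2624]
diff px [242.9 208.3] size [ 7  5 18] world [0.4925 0.2829]
diff px [252. 210.] size [3 3 5] world [0.4873 0.2517]
diff px [237.  211.6] size [5 2 8] world [0.4805 0.3029]
diff px [254.8 212.4] size [4 3 8] world [0.4794 0.242 ]
diff px [260.  211.7] size [3 3 7] world [0.4821 0.2241]
```

Emit:
{"fn": "apply_moves", "kwargs": {
  "moves": [
    [0,0,0,-0.012,0,-0.008,-1],
    [0,0,0,-0.022,0,-0.008,-1],
    [0,0,0,-0.022,0,-0.008,-1],
    [0,0,0,-0.022,0,-0.008,-1],
    [0,0,0,-0.022,0,-0.008,-1],
    [0,0,0,-0.022,0,-0.008,-1],
    [0,1,0,-0.004,0,-0.002,-1],
    [0,1,0,0,0,0,-1]
  ]
}}

```text
clock: 31.72
tcp_pos: [0.5577, 0.2824, 0.1076]
orientation: [-1.939, -1.878, -0.57]
contact_force: [-0.6, 0.0, -2.2]
grip_width: 0.0473
gripper_force: 42.0
```

Emit:
{"fn": "apply_moves", "kwargs": {
  "moves": [
    [0,1,0,0,0,0,-1],
    [0,1,0,0,0,0,-1],
    [0,1,0,0,0,0,-1],
    [0,0.8,0,0,0,0,-1],
    [0,0,0,-0.015,0,0,-1],
    [0,0,0,0.015,0,0,-1],
    [0,0,0,0,0,0,-1],
    [0,0,0,0,0,0,-1]
  ]
}}

```text
clock: 32.38
tcp_pos: [0.5566, 0.2858, 0.1081]
orientation: [-1.672, -1.629, -0.876]
contact_force: [-0.5, -0.3, 0.2]
grip_width: 0.047
gripper_force: 42.0
```

```bash
python3 - <<'E'
from h import *
state();tray_diff(thr=18,save="pics/s19.png");wdiff("pics/w17.png","pics/w19.png")
E
```

```text
t 32.38 tcp [0.5566 0.2858 0.1081] mouth [0.5553 0.2342 0.0613] dip 54.874743970911794 yaw 88.87460035693653 q [ 0.7109  1.0967 -1.231   1.9605  0.1237  0.4149 -0.2322] gw 0.04701093721394179 F [-0.4999 -0.2821  0.2096]
diff px [335.7 236.2] size [ 50  45 803] world [0.5175 0.1251]
diff px [314.8 239.3] size [ 7  6 21] world [0.5743 0.1089]
diff px [347.3 256.7] size [4 4 7] world [0.531  0.2105]
diff px [355.6 272.6] size [ 5  7 14] world [0.5422 0.2707]
diff px [349.4 275.7] size [ 8  8 38] world [0.5614 0.2726]
L [144 144 145 142 144 145 145 145 145 142 144 145 145 145 145 143 143 145
 145 145 145 143 141 144 143 143 142 140 132 137 135 134 134 124]
L [130 129 130 130 130 130 130 130 129 127 124 123 123 125 127 127 127 127
 128 125 125 128 127 127 126 127 127 127 127 126 125 125 123 110]
R [149 148 148 145 148 148 148 148 148 144 147 147 147 147 147 144 145 147
 146 146 146 144 144 146 146 146 145 139 137 142 139 137 136 139]
R [132 132 132 132 132 132 132 132 129 128 124 124 124 126 127 127 126 127
 127 124 126 127 128 128 126 126 128 129 128 127 125 124 123 117]
```

The bottle interior profile is now smooth, so it looks empty. Level it and lift.

Emit:
{"fn": "apply_moves", "kwargs": {
  "moves": [
    [0,-1,0,0,0,0,-1],
    [0,-1,0,0,0,0,-1],
    [0,-1,0,0,0,0,-1],
    [0,-1,0,0,0,0,-1],
    [0,-1,0,0,0,0,-1],
    [0,-1,0,0,0,0,-1],
    [0,-1,0,0,0,0,-1],
    [0,-1,0,0,0,0,-1]
  ]
}}

```text
clock: 33.15
tcp_pos: [0.557, 0.2862, 0.11]
orientation: [-2.199, -2.134, -0.141]
contact_force: [-0.4, 0.9, -2.0]
grip_width: 0.0475
gripper_force: 42.0
```

Emit:
{"fn": "apply_moves", "kwargs": {
  "moves": [
    [0,-1,0,0,0,0,-1],
    [0,0,0,0,0,-0.016,-1],
    [0,0,0,0,0,-0.016,-1],
    [0,0,0,0,0,-0.016,-1],
    [0,0,0,0,0,0,-1],
    [0,0,0,0,0,0,-1],
    [0,0,0,0,0,0,-1],
    [0,0,0,0,0,0,-1]
  ]
}}

```text
clock: 33.82
tcp_pos: [0.5556, 0.2838, 0.1539]
orientation: [-2.25, -2.18, -0.022]
contact_force: [0.3, -0.2, -0.3]
grip_width: 0.0476
gripper_force: 42.0
```

```bash
python3 - <<'E'
from h import *
s,Rm=state();print(Rm)
tgt=np.array([.5335,-.2225]);N=18
d=(tgt-s["tcp_pos"][:2])/N; yaw0=np.arctan2(Rm[1,0],Rm[0,0]);yaw1=np.radians(-16.6);st=(yaw1-yaw0)/N
print("turn units",-np.degrees(st)/6)
for k in range(N):
    y=yaw0+st*k;c,sn=np.cos(y),np.sin(y)
    print(k,round(c*d[0]+sn*d[1],4),round(sn*d[0]-c*d[1],4))
E
```

```text
t 33.82 tcp [0.5556 0.2838 0.1539] mouth [0.5534 0.2156 0.1681] dip 0.9382893581101219 yaw 88.18841633063647 q [-0.112   0.5432 -0.62    1.7306  0.3592  0.9717 -0.8969] gw 0.04755632751259205 F [ 0.2945 -0.2217 -0.3167]
[[ 0.0316  0.9995  0.0038]
 [ 0.9994 -0.0317  0.0163]
 [ 0.0164  0.0033 -0.9999]]
turn units 0.97026311417256
0 -0.0282 -0.0003
1 -0.028 0.0025
2 -0.0276 0.0053
3 -0.027 0.0081
4 -0.026 0.0108
5 -0.0248 0.0134
6 -0.0233 0.0158
7 -0.0215 0.0181
8 -0.0196 0.0202
9 -0.0174 0.0221
10 -0.0151 0.0238
11 -0.0126 0.0252
12 -0.01 0.0263
13 -0.0073 0.0272
14 -0.0045 0.0278
15 -0.0017 0.0281
16 0.0012 0.0281
17 0.0041 0.0279
```

Emit:
{"fn": "apply_moves", "kwargs": {
  "moves": [
    [0,0,0.97,-0.028,0,0,-1],
    [0,0,0.97,-0.028,0.0025,0,-1],
    [0,0,0.97,-0.0275,0.005,0,-1],
    [0,0,0.97,-0.027,0.008,0,-1],
    [0,0,0.97,-0.026,0.011,0,-1],
    [0,0,0.97,-0.025,0.0135,0,-1],
    [0,0,0.97,-0.0235,0.016,0,-1],
    [0,0,0.97,-0.0215,0.018,0,-1]
  ]
}}

```text
clock: 34.48
tcp_pos: [0.5456, 0.0574, 0.1498]
orientation: [-2.926, -1.103, -0.014]
contact_force: [-0.2, 0.1, -1.0]
grip_width: 0.0475
gripper_force: 42.0
```

Emit:
{"fn": "apply_moves", "kwargs": {
  "moves": [
    [0,0,0.97,-0.0195,0.02,0,-1],
    [0,0,0.97,-0.0175,0.022,0,-1],
    [0,0,0.97,-0.015,0.024,0,-1],
    [0,0,0.97,-0.0125,0.025,0,-1],
    [0,0,0.97,-0.01,0.026,0,-1],
    [0,0,0.97,-0.007,0.027,0,-1],
    [0,0,0.97,-0.0045,0.028,0,-1],
    [0,0,0.97,-0.002,0.028,0,-1]
  ]
}}

```text
clock: 35.15
tcp_pos: [0.5356, -0.1665, 0.1459]
orientation: [-3.121, 0.143, -0.004]
contact_force: [0.1, -0.6, -0.7]
grip_width: 0.0473
gripper_force: 42.0
```

```bash
python3 - <<'E'
from h import *
state();tray_diff(thr=16,save="pics/s20.png");tray_diff("pics/top0.png","pics/t20.png","top",16)
w=grab_frame("wrist");a=cv2.imread("pics/s20.png")[200:300,280:395]
t=cv2.imread("pics/t20.png")[165:220,225:325]
o=np.zeros((600,800,3),np.uint8);o[:460,:529]=cv2.resize(a,(529,460),interpolation=cv2.INTER_CUBIC);o[:433,530:]=cv2.resize(w[160:400,240:390],(270,433));o[460:598,:251]=cv2.resize(t,(251,138),interpolation=cv2.INTER_CUBIC)
cv2.imwrite("pics/c20.png",o)
E
```

```text
t 35.15 tcp [ 0.5356 -0.1665  0.1459] mouth [ 0.4679 -0.1605  0.1611] dip 0.09869408281852056 yaw -5.250847892657465 q [ 0.3486  0.3982 -0.1854  1.9004  0.0716  0.8502 -1.5324] gw 0.04733138462445976 F [ 0.0964 -0.5925 -0.738 ]
diff px [325.4 235.9] size [ 5  7 25] world [0.5419 0.1106]
diff px [314.7 239.4] size [ 7  6 22] world [0.5747 0.109 ]
diff px [331.1 247.1] size [16 11 96] world [0.5501 0.1576]
diff px [351.5 274.6] size [12 10 54] world [0.5549 0.2718]
diff px [247.5 188. ] size [2 3 6] world [0.5625 0.27  ]
diff px [246.8 192.6] size [3 2 5] world [0.5466 0.2718]
```

View pics/c20.png

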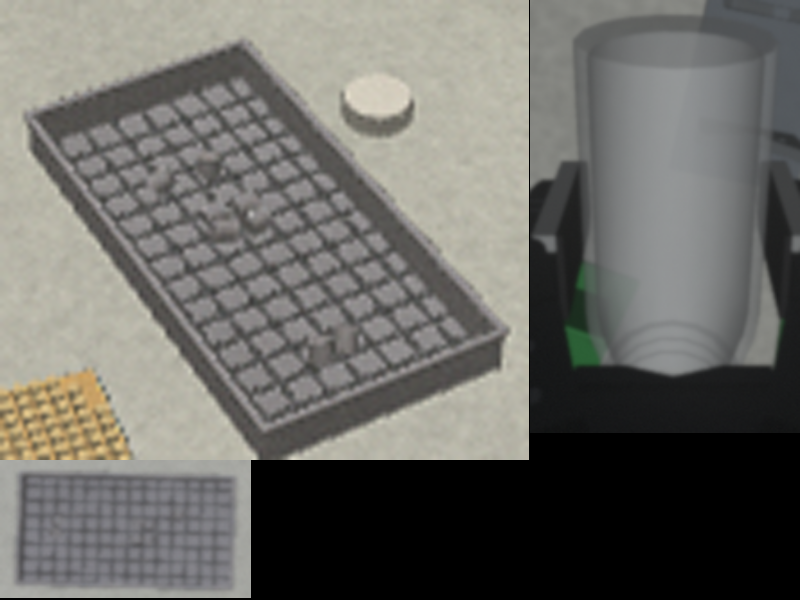

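The bottle is empty. The tray shows two pellets near (crop 160,182 and 205,162), four in the middle (crop 215,205; 247,195; 225,230; 258,218; about 21–33 mm apart, so each in its own wire cell) and two far (320,348 and 345,335): single layer, 2/4/2. Now the bottle goes back on its rest.

Emit:
{"fn": "apply_moves", "kwargs": {
  "moves": [
    [0,0,0,0.002,0.018,0,-1],
    [0,0,0,0.002,0.018,0,-1],
    [0,0,0,0.002,0.018,0,-1],
    [0,0,0.92,0,0,0,-1],
    [0,0,0.92,0,0,0,-1],
    [0,-1,0,0,0,0,-1],
    [0,-1,0,0,0,0,-1],
    [0,0,0,0,0,0,-1]
  ]
}}

```text
clock: 35.97
tcp_pos: [0.5398, -0.2178, 0.1442]
orientation: [-3.047, 0.42, 0.324]
contact_force: [1.3, 0.2, -1.3]
grip_width: 0.0477
gripper_force: 42.0
```

```bash
cat > fin.py <<'E'
from h import *
s,Rm=state();g=np.load("grasp.npz");Rg=R.from_rotvec(g["o"]).as_matrix()
print("turn units",np.degrees(R.from_matrix(Rm.T@Rg).as_rotvec())/6,"shift",Rm.T@(g["p"]-s["tcp_pos"]), "in grasp axes",Rg.T@(g["p"]-s["tcp_pos"]))
E
python3 fin.py; python3 - <<'E'
from h import *
im=grab_frame("wrist");m=silhouettes("shaker","wrist")[0];print(m["p"],m["extent"])
M=np.linalg.inv(np.array(calibration("wrist")["mount"]));c=calibration("wrist")
# closed-end top rim row as seen, versus predicted for the end at tool x=.048
ys=np.where(m["mask"].any(1))[0];print("rows",ys.min(),ys.max())
for e in(.046,.048,.050):
    q=np.array([[e,0,-.0153+.024*np.sin(t)] for t in(-np.pi/2,np.pi/2)])@M[:3,:3].T+M[:3,3];print(e,q[:,1]/q[:,2]*c["fy"]+c["cy"])
E
```

```text
t 35.97 tcp [ 0.5398 -0.2178  0.1442] mouth [ 0.4789 -0.2011  0.1737] dip -12.280804196539588 yaw -15.554281499799137 q [ 0.3685  0.5372 -0.1145  1.6906  0.041   1.1314 -1.6022] gw 0.047675062490077406 F [ 1.2596  0.1604 -1.333 ]
turn units [-0.1428  0.0821  0.1164] shift [0.0031 0.006  0.1131] in grasp axes [0.0022 0.0042 0.1132]
0.66 [321.9, 265.5, 123.2, 198.4]
rows 168 367
0.046 [205.7465 172.2136]
0.048 [200.31   168.2408]
0.05 [194.8086 164.2346]
```

Emit:
{"fn": "apply_moves", "kwargs": {
  "moves": [
    [-0.14,0.08,0.12,0.001,0.004,0,-1],
    [0,0,0,0,0,0.02,-1],
    [0,0,0,0,0,0.02,-1],
    [0,0,0,0,0,0.02,-1],
    [0,0,0,0,0,0.015,-1],
    [0,0,0,0,0,0.005,-1],
    [0,0,0,0,0,0,-1],
    [0,0,0,0,0,0,-1]
  ]
}}

```text
clock: 36.73
tcp_pos: [0.5224, -0.219, 0.068]
orientation: [-3.065, 0.445, 0.307]
contact_force: [-0.3, 0.9, -0.4]
grip_width: 0.0473
gripper_force: 42.0
```

```bash
python3 fin.py
```

```text
t 36.73 tcp [ 0.5224 -0.219   0.068 ] mouth [ 0.4615 -0.2009  0.0965] dip -11.453473783617264 yaw -16.51778905205165 q [ 0.3637  0.6024 -0.1042  1.7858  0.0674  0.9573 -1.6316] gw 0.047345290772761214 F [-0.3391  0.9344 -0.4364]
turn units [ 0.0068 -0.0572 -0.0397] shift [ 0.0024 -0.002   0.0352] in grasp axes [ 0.0026 -0.002   0.0352]
```

Emit:
{"fn": "apply_moves", "kwargs": {
  "moves": [
    [0,-0.06,-0.04,0.0015,-0.002,0,-1],
    [0,0,0,0,0,0.008,-1],
    [0,0,0,0,0,0.008,-1],
    [0,0,0,0,0,0.007,-1],
    [0,0,0,0,0,0.005,-1],
    [0,0,0,0,0,0.003,-1],
    [0,0,0,0,0,0,-1],
    [0,0,0,0,0,0,-1]
  ]
}}

```text
clock: 37.4
tcp_pos: [0.519, -0.2153, 0.0419]
orientation: [-3.063, 0.438, 0.318]
contact_force: [-10.4, 3.7, 43.3]
grip_width: 0.0478
gripper_force: 48.7
```

```bash
python3 fin.py
```

```text
t 37.4 tcp [ 0.519  -0.2153  0.0419] mouth [ 0.4582 -0.1976  0.0709] dip -11.86761218236406 yaw -16.247276040596738 q [ 0.3601  0.637  -0.1046  1.8007  0.0727  0.9153 -1.6354] gw 0.04784259601664768 F [-10.4056   3.7056  43.2804]
turn units [0.0059 0.0119 0.0043] shift [0.0015 0.0005 0.0088] in grasp axes [0.0015 0.0005 0.0089]
```

43 N of contact at 9 mm above home means the bottle has shifted in the grip. I back off and fit the bottle's pose in the hand.

Emit:
{"fn": "apply_moves", "kwargs": {
  "moves": [
    [0,0,0,0,0,-0.015,-1],
    [0,0,0,0,0,-0.015,-1],
    [0,0,0,0,0,0,-1],
    [0,0,0,0,0,0,-1],
    [0,0,0,0,0,0,-1],
    [0,0,0,0,0,0,-1],
    [0,0,0,0,0,0,-1],
    [0,0,0,0,0,0,-1]
  ]
}}

```text
clock: 38.07
tcp_pos: [0.5236, -0.2172, 0.0651]
orientation: [-3.063, 0.438, 0.321]
contact_force: [0.4, -0.6, -0.8]
grip_width: 0.0476
gripper_force: 45.1
```

```bash
cat > fit.py <<'E'
from h import *
from scipy.optimize import minimize
import sys
s,Rm=state();c=dict(calibration("wrist"));c["world_from_camera"]=np.array(c["mount"])
im=grab_frame("wrist");cv2.imwrite("pics/wf.png",im)
m=[d for d in silhouettes("shaker","wrist") if d["mask"][200:330,300:340].any()][0];m=m["mask"]
rows=[170+10*i for i in range(0,20)]
for v in(165,168,170,175,180,190,200,220,240,260,280,300,320,340,350,360):
    u=np.where(m[v])[0]
    if len(u):print(v,u.min(),u.max(),end="; ")
print()
def pts(p):
    x,y,z,a,b=p;ax=np.array([-np.cos(a)*np.cos(b),np.sin(b),np.sin(a)]);ax/=np.linalg.norm(ax)  # a>0: mouth towards tool +z (dipped)
    e1=np.cross(ax,[0,1,0]);e1/=np.linalg.norm(e1);e2=np.cross(ax,e1);t=np.linspace(0,2*np.pi,40)
    o=np.array([x,y,z])
    return np.vstack([o+ax*(l-48)/1000+rr/1000*(np.cos(q)*e1+np.sin(q)*e2) for l,rr in((0,24),(78,24),(98,18.5),(116,18.5)) for q in t])
S=4
top=np.where(m.any(1))[0].min()
win=slice(150,300)
def cost(p):
    h=cv2.convexHull(proj(c,pts(p)).astype(np.float32))
    k=np.zeros((400*S,640*S),np.uint8);cv2.fillConvexPoly(k,np.round(h*S).astype(np.int32),1)
    k=cv2.resize(k.astype(np.float32),(640,400),interpolation=cv2.INTER_AREA)[win];mm=m[win].astype(float)
    return np.abs(k-mm).sum()
for a0 in(-.15,0,.15):
  for z0 in(-.0153,-.006):
    o=minimize(cost,[0,0.002,z0,a0,0],method="Nelder-Mead",options=dict(initial_simplex=[[0,.002,z0,a0,0]]+[[.005*(i==0),.002+.004*(i==1),z0+.006*(i==2),a0+.08*(i==3),.05*(i==4)] for i in range(5)],maxiter=600))
    print(o.fun,o.x)
E
python3 fit.py
```

```text
t 38.07 tcp [ 0.5236 -0.2172  0.0651] mouth [ 0.4628 -0.1995  0.0942] dip -11.976400634434457 yaw -16.26635221380131 q [ 0.3611  0.6115 -0.1052  1.7787  0.0673  0.9644 -1.6305] gw 0.04761572814026051 F [ 0.4298 -0.5789 -0.8274]
170 314 324; 175 289 352; 180 281 359; 190 268 372; 200 259 380; 220 255 384; 240 258 380; 260 264 376; 280 267 371; 300 271 367; 320 274 365; 340 281 359; 350 287 353; 360 292 347; 
193.3125 [-0.0024  0.001  -0.0129  0.3941 -0.0146]
687.5625 [-0.0024 -0.0007 -0.019   0.205  -0.0727]
143.25 [-0.0019  0.0013 -0.0124  0.432  -0.006 ]
141.0 [-0.002   0.0013 -0.0126  0.4248 -0.0022]
170.25 [-0.0022  0.0009 -0.0129  0.4094 -0.0145]
142.0625 [-0.0019  0.0013 -0.0126  0.4256 -0.0023]
```

```bash
cat >> fit.py <<'E'
print("wide window")
win=slice(150,355)
o=minimize(cost,o.x,method="Nelder-Mead",options=dict(initial_simplex=[o.x]+[o.x+d for d in np.diag([.004,.003,.005,.06,.03])]));print(o.fun,o.x)
for a in(0,.1,.2,.3,.5):
    f=lambda q:cost([q[0],q[1],q[2],a,q[3]])
    q=minimize(f,[0,.001,-.013,0],method="Nelder-Mead",options=dict(initial_simplex=[[0,.001,-.013,0]]+[list(np.array([0,.001,-.013,0])+d) for d in np.diag([.004,.003,.005,.03])]));print(a,q.fun,q.x)
E
python3 fit.py | tail -7
```

```text
wide window
148.5 [-0.0018  0.0014 -0.0144  0.3902  0.0015]
0 1966.375 [-0.0018  0.0016 -0.0167  0.0365]
0.1 1549.0 [-0.0023  0.0017 -0.0174  0.0212]
0.2 1105.6875 [-0.0029  0.0016 -0.0154  0.0181]
0.3 588.0625 [-0.0026  0.0016 -0.015   0.0122]
0.5 854.4375 [-0.0004  0.0017 -0.0137  0.0136]
```

The fit is solid: the bottle pivoted about 22° (mouth down) in the pads, centre unchanged. I tilt the tool a further -22° to make up for it.

Emit:
{"fn": "apply_moves", "kwargs": {
  "moves": [
    [0,0,0,0,0,-0.02,-1],
    [0,0,0,0,0,-0.02,-1],
    [0,-0.93,0,0,0,0,-1],
    [0,-0.93,0,0,0,0,-1],
    [0,-0.93,0,0,0,0,-1],
    [0,-0.93,0,0,0,0,-1],
    [0,0,0,0,0,0,-1],
    [0,0,0,0,0,0,-1]
  ]
}}

```text
clock: 38.93
tcp_pos: [0.5321, -0.2195, 0.1032]
orientation: [-2.894, 0.413, 0.891]
contact_force: [-0.1, -1.0, -0.6]
grip_width: 0.0471
gripper_force: 45.1
```

```bash
sed -i '/^print("wide/,$d' fit.py; sed -i 's/for a0 in(-.15,0,.15)/for a0 in(.3,)/; s/win=slice(150,300)/win=slice(150,355)/; s/for z0 in(-.0153,-.006)/for z0 in(-.0153,)/' fit.py
cat >> fit.py <<'E'
x,y,z,a,b=o.x;ax=np.array([-np.cos(a)*np.cos(b),np.sin(b),np.sin(a)]);ax/=np.linalg.norm(ax)
T=RT(.5161,-.217,-.2895);mid=T[:3,:3]@np.array([.00505,0,.048])+T[:3,3]
home=T[:3,:3]@np.array([-np.cos(np.radians(12)),0,np.sin(np.radians(12))])
rot=R.align_vectors([Rm.T@home],[ax])[0]   # extra turn in tool axes
print("turn units",np.degrees(rot.as_rotvec())/6)
Rn=Rm@rot.as_matrix()
g=np.load("grasp.npz");Rg=R.from_rotvec(g["o"]).as_matrix();mid2=g["p"]+Rg@[-.001,.0016,-.015];print("mid fit/grasp",mid,mid2)
mid=mid2
d=mid-(s["tcp_pos"]+Rn@[x,y,z]);print("world delta",d,"in tool",Rm.T@d,"along bottle/normal",d@home,d@np.cross(home,T[:3,1]))
n=np.cross(T[:3,1],home);n=n if n[2]>0 else -n
print("normal(up) in tool",Rm.T@n,"axis in tool",Rm.T@home,"need along n",d@n,"along axis",d@home,"side(tool y)",(Rm.T@d)[1])
E
python3 fit.py
```

```text
t 38.93 tcp [ 0.5321 -0.2195  0.1032] mouth [ 0.4864 -0.2062  0.1541] dip -34.251222821208124 yaw -16.19885428016558 q [ 0.3335  0.7946 -0.0801  1.4435  0.042   1.5035 -1.6103] gw 0.04706496632392212 F [-0.1079 -0.9519 -0.5907]
170 308 332; 175 287 350; 180 278 360; 190 265 373; 200 259 380; 220 255 384; 240 259 380; 260 263 376; 280 266 372; 300 270 369; 320 274 365; 340 281 358; 350 287 352; 360 291 347; 
158.8125 [-0.0015  0.0014 -0.0143  0.3908  0.0007]
turn units [ 0.0235 -0.0228  0.0571]
mid fit/grasp [ 0.5209 -0.2184  0.048 ] [ 0.5201 -0.2179  0.0479]
world delta [-0.0181  0.0049 -0.068 ] in tool [0.0228 0.0005 0.0667] along bottle/normal 0.004196273860021111 0.0703852226388294
normal(up) in tool [-0.3787 -0.0007 -0.9255] axis in tool [-0.9255 -0.0058  0.3787] need along n -0.0703852226388294 along axis 0.004196273860021111 side(tool y) 0.0005035489056252354
```

Emit:
{"fn": "apply_moves", "kwargs": {
  "moves": [
    [0,0,0.05,-0.004,0.0005,0.0015,-1],
    [0,0,0,0.0047,0,0.0116,-1],
    [0,0,0,0.0047,0,0.0116,-1],
    [0,0,0,0.0047,0,0.0116,-1],
    [0,0,0,0.0047,0,0.0116,-1],
    [0,0,0,0,0,0,-1],
    [0,0,0,0,0,0,-1],
    [0,0,0,0,0,0,-1]
  ]
}}

```text
clock: 39.7
tcp_pos: [0.5179, -0.2161, 0.057]
orientation: [-2.895, 0.421, 0.891]
contact_force: [0.6, -0.2, 0.1]
grip_width: 0.0475
gripper_force: 45.1
```

```bash
python3 fit.py | tail -7
```

```text
t 39.7 tcp [ 0.5179 -0.2161  0.057 ] mouth [ 0.4723 -0.2025  0.1079] dip -34.22403387088627 yaw -16.57971826425088 q [ 0.3363  0.8301 -0.081   1.498   0.0469  1.4134 -1.6183] gw 0.04747814701786181 F [ 0.5856 -0.1865  0.0575]
180 278 360; 190 265 373; 200 259 380; 220 255 384; 240 258 380; 260 263 376; 280 267 372; 300 271 369; 320 274 365; 340 281 358; 350 287 352; 360 295 347; 
512.5625 [-0.0025  0.0015 -0.0138  0.3996  0.0027]
turn units [ 0.0123 -0.112   0.0299]
mid fit/grasp [ 0.5209 -0.2184  0.048 ] [ 0.5201 -0.2179  0.0479]
world delta [-0.0029  0.0013 -0.0218] in tool [ 0.0096 -0.0004  0.0199] along bottle/normal -0.0014123906643996366 0.022023908468283677
normal(up) in tool [-0.3782  0.0013 -0.9257] axis in tool [-0.9257 -0.0006  0.3782] need along n -0.022023908468283677 along axis -0.0014123906643996366 side(tool y) -0.0004297461427516386
```

Emit:
{"fn": "apply_moves", "kwargs": {
  "moves": [
    [0,0,0,0.0017,0,0.0041,-1],
    [0,0,0,0.0017,0,0.0041,-1],
    [0,0,0,0.0015,0,0.0037,-1],
    [0,0,0,0.0011,0,0.0028,-1],
    [0,0,0,0.0008,0,0.0018,-1],
    [0,0,0,0,0,0,-1],
    [0,0,0,0,0,0,-1],
    [0,0,0,0,0,0,-1]
  ]
}}

```text
clock: 40.47
tcp_pos: [0.5144, -0.2151, 0.0397]
orientation: [-2.895, 0.421, 0.891]
contact_force: [0.7, -0.3, -1.0]
grip_width: 0.0473
gripper_force: 45.1
```

```bash
python3 fit.py | tail -7
```

```text
t 40.47 tcp [ 0.5144 -0.2151  0.0397] mouth [ 0.4688 -0.2015  0.0906] dip -34.20202215170983 yaw -16.577844463120094 q [ 0.3368  0.8474 -0.0814  1.511   0.0491  1.3829 -1.6196] gw 0.04726913416194553 F [ 0.7312 -0.2652 -0.9743]
220 255 383; 240 259 380; 260 262 376; 280 266 372; 300 270 368; 320 273 365; 340 280 358; 350 286 352; 360 291 347; 
1416.375 [-0.0167  0.0013 -0.0074  0.4162 -0.0003]
turn units [ 0.0015 -0.2741  0.0031]
mid fit/grasp [ 0.5209 -0.2184  0.048 ] [ 0.5201 -0.2179  0.0479]
world delta [ 0.0149 -0.0042 -0.0077] in tool [ 0.0171 -0.0002 -0.0024] along bottle/normal -0.016737377591797716 0.00428026508399426
normal(up) in tool [-0.3779  0.0013 -0.9259] axis in tool [-0.9259 -0.0007  0.3779] need along n -0.00428026508399426 along axis -0.016737377591797716 side(tool y) -0.00024037966875573195
```

Emit:
{"fn": "apply_moves", "kwargs": {
  "moves": [
    [0,0,0,0.0004,0,0.0009,-1],
    [0,0,0,0.0004,0,0.0009,-1],
    [0,0,0,0.0004,0,0.0009,-1],
    [0,0,0,0,0,0,-1],
    [0,0,0,0,0,0,-1],
    [0,0,0,0,0,0,-1],
    [0,0,0,0,0,0,-1],
    [0,0,0,0,0,0,-1]
  ]
}}

```text
clock: 41.23
tcp_pos: [0.5138, -0.2149, 0.0367]
orientation: [-2.895, 0.421, 0.891]
contact_force: [0.0, -0.8, -0.3]
grip_width: 0.0474
gripper_force: 45.1
```

Emit:
{"fn": "apply_moves", "kwargs": {
  "moves": [
    [0,0,0,0.0004,0,0.0009,-1],
    [0,0,0,0,0,0,-1],
    [0,0,0,0,0,0,-1],
    [0,0,0,0,0,0,-1],
    [0,0,0,0,0,0,-1],
    [0,0,0,0,0,0,-1],
    [0,0,0,0,0,0,-1],
    [0,0,0,0,0,0,-1]
  ]
}}

```text
clock: 41.9
tcp_pos: [0.5136, -0.2148, 0.0357]
orientation: [-2.895, 0.421, 0.891]
contact_force: [-1.1, -0.0, -0.8]
grip_width: 0.0474
gripper_force: 45.1
```

Emit:
{"fn": "apply_moves", "kwargs": {
  "moves": [
    [0,0,0,0.0004,0,0.0009,-1],
    [0,0,0,0,0,0,-1],
    [0,0,0,0,0,0,-1],
    [0,0,0,0,0,0,-1],
    [0,0,0,0,0,0,-1],
    [0,0,0,0,0,0,-1],
    [0,0,0,0,0,0,-1],
    [0,0,0,0,0,0,-1]
  ]
}}

```text
clock: 42.57
tcp_pos: [0.5134, -0.2148, 0.0347]
orientation: [-2.895, 0.421, 0.891]
contact_force: [-0.4, -0.2, -1.1]
grip_width: 0.0475
gripper_force: 45.1
```

Emit:
{"fn": "apply_moves", "kwargs": {
  "moves": [
    [0,0,0,0.0004,0,0.0009,-1],
    [0,0,0,0,0,0,-1],
    [0,0,0,0,0,0,-1],
    [0,0,0,0,0,0,-1],
    [0,0,0,0,0,0,-1],
    [0,0,0,0,0,0,-1],
    [0,0,0,0,0,0,-1],
    [0,0,0,0,0,0,-1]
  ]
}}

```text
clock: 43.23
tcp_pos: [0.5132, -0.2147, 0.0338]
orientation: [-2.895, 0.421, 0.891]
contact_force: [0.5, 1.2, 0.2]
grip_width: 0.0475
gripper_force: 45.1
```

Emit:
{"fn": "apply_moves", "kwargs": {
  "moves": [
    [0,0,0,0.0004,0,0.0009,-1],
    [0,0,0,0,0,0,-1],
    [0,0,0,0,0,0,-1],
    [0,0,0,0,0,0,-1],
    [0,0,0,0,0,0,-1],
    [0,0,0,0,0,0,-1],
    [0,0,0,0,0,0,-1],
    [0,0,0,0,0,0,-1]
  ]
}}

```text
clock: 43.9
tcp_pos: [0.5133, -0.2147, 0.0333]
orientation: [-2.895, 0.421, 0.891]
contact_force: [0.8, 0.5, 5.4]
grip_width: 0.0474
gripper_force: 45.4
```

```bash
python3 - <<'E'
from h import *
s,Rm=state();g=np.load("grasp.npz");Rg=R.from_rotvec(g["o"]).as_matrix()
T=RT(.5161,-.217,-.2895);Ti=np.linalg.inv(T)
for n,m in(("now",s["tcp_pos"]+Rm@[-.0016,.0014,-.0143]),("grasp",g["p"]+Rg@[-.0001,.0016,-.0153])): print(n,(Ti[:3,:3]@m+Ti[:3,3])*1000)
F=[]
for i in range(6): grab_frame("top");F.append(telemetry.get_obs()["contact_force"])
print(np.mean(F,0))
c=calibration("scene");im=grab_frame("scene")
d=silhouettes("shaker","scene")[0];print(d["p"],d["extent"])
E
```

```text
t 43.9 tcp [ 0.5133 -0.2147  0.0333] mouth [ 0.4677 -0.2011  0.0842] dip -34.199794520231485 yaw -16.580692919781335 q [ 0.337   0.8542 -0.0815  1.5148  0.0498  1.3722 -1.6202] gw 0.04744786383965206 F [0.7653 0.5025 5.4234]
now [ 3.4152 -0.0038 46.0501]
grasp [ 5.0533  0.3137 47.9677]
[0.9786 0.3525 5.5523]
0.79 [283.6, 167.4, 40.1, 23.4]
```

Seated, with 5.5 N of contact at the home position. I nudge 1 mm towards the heel, release, and retreat.

Emit:
{"fn": "apply_moves", "kwargs": {
  "moves": [
    [0,0,0,0.0009,0,-0.0004,-1],
    [0,0,0,0,0,0,-1],
    [0,0,0,0,0,0,-0.2],
    [0,0,0,0,0,0,0.2],
    [0,0,0,0,0,0,0.6],
    [0,0,0,0,0,0,1],
    [0,0,0,0,0,0,1],
    [0,0,0,0,0,0,1]
  ]
}}

```text
clock: 44.97
tcp_pos: [0.514, -0.215, 0.0324]
orientation: [-2.895, 0.421, 0.892]
contact_force: [-0.3, -0.2, 0.1]
grip_width: 0.0857
gripper_force: 0.0
```

Emit:
{"fn": "apply_moves", "kwargs": {
  "moves": [
    [0,0,0,0,0,0,1],
    [0,0,0,0,0,-0.008,1],
    [0,0,0,0,0,-0.015,1],
    [0,0,0,0,0,-0.02,1],
    [0,0,0,0,0,-0.025,1],
    [0,0,0,0,0,-0.025,1],
    [0,0,0,0,0,-0.025,1],
    [0,0,0,0,0,-0.025,1]
  ]
}}

```text
clock: 45.63
tcp_pos: [0.5919, -0.238, 0.1526]
orientation: [-2.895, 0.421, 0.891]
contact_force: [1.0, -1.1, 0.5]
grip_width: 0.0855
gripper_force: 0.0
```

```bash
cat > chk.py <<'E'
from h import *
from scipy.optimize import minimize
s,_=state();c,s=wcal();im=grab_frame("wrist");cv2.imwrite("pics/wz.png",im)
ms=[d for d in silhouettes("shaker","wrist") if d["p"]>.4];print([(round(d["p"],2),np.round(d["extent"])) for d in ms]);m=ms[0]["mask"]
def cost(p):
    L=np.array([[l,rr] for l,rr in((0,24),(78,24),(98,18.5),(116,18.5))]);pos=np.array([p[0],p[1],.048]);e=p[3]
    ax=np.array([-np.cos(p[2])*np.cos(e),-np.sin(p[2])*np.cos(e),np.sin(e)]);e1=np.cross(ax,[0,0,1]);e1/=np.linalg.norm(e1);e2=np.cross(ax,e1);t=np.linspace(0,6.283,40)
    P=np.vstack([pos+ax*(l-48)/1000+rr/1000*(np.cos(q)*e1+np.sin(q)*e2) for l,rr in L for q in t])
    k=np.zeros((1600,2560),np.uint8);cv2.fillConvexPoly(k,np.round(cv2.convexHull((proj(c,P)*4).astype(np.float32))).astype(np.int32),1)
    return np.abs(cv2.resize(k.astype(np.float32),(640,400),interpolation=cv2.INTER_AREA)-m).sum()
x0=np.array([.5209,-.2184,-.2895,.2094]);print("home cost",cost(x0),"mask",m.sum())
o=minimize(cost,x0,method="Nelder-Mead",options=dict(initial_simplex=[x0]+[x0+d for d in np.diag([.005,.005,.05,.1])]));print(o.fun,o.x-x0)
E
python3 chk.py; python3 - <<'E'
from h import *
tray_diff(thr=16,save="pics/s21.png")
a=cv2.imread("pics/s21.png");b=cv2.imread("pics/scene0.png")
d=(cv2.absdiff(a,b).max(2)>30).astype(np.uint8)[110:400]
n,l,st,ce=cv2.connectedComponentsWithStats(d)
for i in range(1,n):
    if st[i,4]>14: print(ce[i]+[0,110],st[i,2:])
E
```

```text
t 45.63 tcp [ 0.5919 -0.238   0.1526] mouth [ 0.5463 -0.2244  0.2035] dip -34.188877608856835 yaw -16.57894537151603 q [ 0.3211  0.8411 -0.0664  1.2245  0.0355  1.6742 -1.6054] gw 0.08547989891790402 F [ 0.9863 -1.1207  0.4923]
[(0.58, array([320., 201.,  67., 106.]))]
home cost 1063.25 mask 5083
317.625 [-0.0149  0.0043 -0.0032 -0.1755]
diff px [325.5 235.8] size [ 5  8 26] world [0.5416 0.1102]
diff px [314.8 239.3] size [ 7  6 21] world [0.5743 0.1089]
diff px [331.1 247.1] size [16 11 94] world [0.5502 0.1576]
diff px [351.5 274.7] size [12 10 55] world [0.5551 0.272 ]
[236.7303 124.0934] [ 48  37 760]
[438.0667 114.2667] [ 4 11 30]
[487.4348 118.4783] [ 9 19 69]
[278.6875 171.125 ] [19 10 96]
[325.4211 236.    ] [ 5  6 19]
[325.9333 245.7333] [ 5  7 15]
[332.5273 247.2   ] [13 11 55]
[348.4545 275.7273] [ 7  7 22]
```

Emit:
{"fn": "apply_moves", "kwargs": {
  "moves": [
    [0,0.95,0,0,0,-0.03,1],
    [0,0.95,0,0,0,-0.03,1],
    [0,0.95,0,-0.02,0,-0.02,1],
    [0,0.95,0,-0.03,0,0,1],
    [0,0.95,0,-0.03,0,0,1],
    [0,0.95,0,-0.03,0,0,1],
    [0,0,0,-0.03,0,0,1],
    [0,0,0,0,0,0,1]
  ]
}}

```text
clock: 46.45
tcp_pos: [0.4899, -0.2085, 0.2454]
orientation: [3.107, -0.454, -0.009]
contact_force: [-1.2, -0.4, -0.5]
grip_width: 0.0852
gripper_force: 0.0
```

```bash
python3 chk.py; python3 - <<'E'
from h import *
im=grab_frame("scene");d=silhouettes("shaker","scene")[0];print(d["p"],np.round(d["extent"],1),d["mask"].sum())
E
```

```text
t 46.45 tcp [ 0.4899 -0.2085  0.2454] mouth [ 0.4248 -0.189   0.2611] dip -0.3110311190893182 yaw -16.608291923902 q [ 0.3848  0.2369 -0.119   1.8696  0.0347  1.0424 -1.6092] gw 0.08516509017884799 F [-1.2154 -0.3514 -0.546 ]
[(0.6, array([318., 146.,  53., 116.]))]
home cost 195.4375 mask 4826
169.0 [ 0.0002 -0.0001 -0.006  -0.0422]
0.78 [283.7 166.8  37.6  20.8] 496
```

The bottle is home within about 1 mm, all eight pellets are in the tray (2/4/2), and nothing else moved.

```bash
python3 -c "
from bench import order
print(order.hand_in())"
```

```text
the job is handed in; nothing more can be done
None
```

The job is handed in: all eight pellets are in the tray in a single layer (two near, four middle, two far), the empty bottle is back on its rest within about 1 mm, and the other things on the bench look unmoved.

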